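# Hang the parts bin on the cleat rail

## Robot

A 7-joint arm with a two-finger parallel gripper is mounted at the origin on a cart in front of the work surface, level with it; the furniture and walls round the work are solid. World frame = base frame: x ahead of the robot, y to its left, z up, the work surface at z = 0. Lengths are in mm, angles in rad, forces in N, time in s.
With the tool pointing down it reaches from about 400 to 850 mm from the base axis. Payload 10.4 kg.
Tool frame: the origin (TCP) lies at the very end of the fingers, on their centre line; the grasp point (between the pads) lies 19 mm behind it; z points along the fingers, y is the direction in which the jaws open and shut (so a half turn about z gives the same grasp; the last joint's range is limited). The gripper opens to 87 mm and grips with 3 to 60 N. Pads are 19 mm wide; open, the fingers measure 117 mm over their backs; the gripper's body (75 mm by 190 mm) begins 51 mm behind the grasp point.
Start: joints at [-1.187, 0.332, -0.065, 1.46, 0.022, 1.35, -0.088], TCP at [247.285, 574.023, 222.576] pointing down, gripper open.
Joint ranges: [-2.6, 2.6], [-0.5, 2.12], [-1.47, 1.34], [0.16, 2.42], [-1.27, 4.41], [0.06, 2.06], [-2.6, 2.6]. Speed limits (rad/s): [2.22, 2.22, 2.79, 2.79, 3.14, 3.14, 3.14].

## Interface

Orientations are given as a rotation vector (axis times angle).
In Python, from station import observe, get_image, close_job gives the robot as it stands. The module is installed in compiled form; this text tells all that it offers.
- The arm moves only by the tool step_arm, never from a script. Its argument "motion" is a list that holds one entry, the list of rows, each a list of 7 numbers: the shift along the tool's x, y, z in mm, then the turn, a rotation vector about the tool's x, y, z in degrees, then the closure, from -1 (fully open) to 1 (shut). In form: [[[x, y, z, rx, ry, rz, gripper], ...]]. A call has 1 to 12 rows; each row is the pose to reach, as a shift and turn from the pose commanded when the call began, along the tool's axes at that moment; what a row does not reach only later rows make up. A row lasts 1/12 s, in which the tool goes at most 41.7 mm and 7.16 degrees, less where a joint would pass 70% of its speed; a pose out of reach is approached as far as the arm can. A call with a gripper value outside its range is refused whole. The fingers move at their own pace and stop on an object; the grip force is fixed at half the most. Time passes only in rows, so rows that repeat a pose let the fingers close. It gives the time, the measured TCP pose, the force and the opening at its end, in the units of the state.
- observe(): the state, without advancing time (a new reading comes with each control period).
- get_image(name): name is "scene" or "top" or "wrist"; returns a dict with "color" (480x640x3 uint8, red, green, blue), "fx", "fy", "cx", "cy" (pixels), "k1" (the pictures are not rectified: a ray, as slopes to the right and down, at radius r is drawn at 1 + k1 r^2 times it, then the intrinsics apply), "R" (3x3) and "t" (3): a world point X has camera coordinates R X + t; the wrist camera has in their place "hand_eye" (4x4, takes a point from camera to tool coordinates, whose origin is the TCP and whose axes are the flange's). Camera axes: x right, y down, z forward; pixel columns grow to the right and rows downward; lengths in mm; the calibration is good to about 2 mm. A picture is of the moment at which its call begins: read the wrist's pose just before it. There is no depth.
- close_job(): hands the job in, once; it reports no verdict.
The state is a dict: "time_s": time; "q": joint angles; "qd": joint speeds; "joint_torque": joint torques, N m; "tcp_pos": TCP position; "tcp_rot": TCP orientation; "contact_force": force on the tool from outside, world axes, zero at the start; "moment": the same for the moment, N m; "gripper_width": opening from 0.0 (shut) to 1.0 (fully open).
Only numpy, scipy, OpenCV 4.12 (cv2) and the standard library are available. Lean on these libraries where they do the work, as an engineer would, in place of code of your own. Each camera call takes 0.05 s, during which the arm holds its last target.

## Task

Take the blue parts bin from its slanted stand and hang it on the grey rack: carry it by its black front handle, keep its nose tipped up by about 10 degrees to pass the slanted strip on its back over the aluminium rail, then bring it level and let it down so that the strip sits fully home behind the rail, with the bin's left side touching the yellow end stop. Let go and move clear. Do not knock the rack or its white lamp bar with the gripper or arm (lean the tool back toward the robot to stay out from under the bar), and leave the lens box, the swab tub and the marker where they are.

Things in the scene. Friction and masses are not known exactly. Their poses are not given: they have to be found in the camera images.
- bin: Blue open parts bin, 0.2 kg, 90 x 110 x 92 mm (x, y, z), starts loose on the slanted stand, nose (handle end) up. Origin: middle of the underside; x to its rear, y to its left, z up. Front wall 46 mm high, outer face x = -45; back wall 92 mm high, outer face x = +45; sides y = +-55. Two rear feet (z 6 to 18) reach to x = +76 and rest on the rack's panel when it hangs.
- stand: Fixed dark steel stand holding the bin at the start, 135 x 100 mm: its top slopes 20 deg, high at the front, low at the rear (+x), where a 16 mm lip holds the bin's rear feet. So the bin starts nose up by 20 deg, its origin 50 mm above the stand's origin (on the desk, under the bin's origin), its handle about 136 mm up. Lift the bin straight up.
- handle (a point): Middle of the bin's black front handle, bin (-80, 0, 62) mm: a tab in the bin's x-z plane, 14 mm thick along y (grip across y), 26 mm wide, 52 mm long, top leaning 30 deg to the front; a 14 mm thick arm joins it to the front wall below. With the bin on its stand a nearly upright tool can take it from above; once the bin hangs level, that tool leans back toward the robot.
- strip_tip (a point): Middle of the free lower edge of the bin's rear strip, bin (68, 0, 63) mm. The strip is aluminium, 96 mm wide, 4 mm thick; it starts at the top of the back wall (web at z 91 to 95 mm) and slants down and rearward, 60 deg below horizontal. The slot between it and the back wall takes the rail.
- left_side (a point): Point on the bin's left side face near its rear, bin (40, 55, 65) mm: this side must touch the end stop.
- rack: Fixed grey upright panel, 240 mm wide, 380 mm high, with rail, end stop and lamp. Origin: on the desk below the middle of the panel's front face; x points into the panel (its front side is -x), y to its left, z up. Fully hung, the bin is level, its axes parallel to the rack's, its origin at rack x = -76, z = +101 mm, and y = +55 mm when against the end stop.
- rail_edge (a point): Middle of the upper edge of the aluminium rail, rack (-23, 0, 183) mm; axes as the rack's. The rail runs along the whole width: a 4 mm plate rising from the panel toward the front, 60 deg above horizontal, so a 23 mm gap opens upward behind its edge. The seated strip lies on its rear face.
- stop_face (a point): Middle of the right-hand face of the yellow end stop (45 mm deep, 60 mm high) at the rack's left end, rack (-22, 110, 165) mm; axes as the rack's. The bin's left side must touch this face. The seated bin slides along the rail with some friction, freely if not pressed down.
- lamp_bar (a point): Middle of the white lamp bar, 28 mm thick, along the rack's y over its full width, on an arm at each end: rack (-133, 0, 354) mm, underside at z = 340 mm. It is close above the handle of the hung bin, so an upright tool does not fit there.
- lens_box: Bystander: white flat lens box 47 x 45 x 19 mm on the desk. Origin: middle of its underside.
- swab_tub: Bystander: white round tub of cotton swabs, 77 mm wide, 80 mm high. Origin: middle of its underside.
- pen: Bystander: white and black marker, 135 x 17 mm, lying on the desk. Origin: its middle, underside.

How it is judged:
By the outcome, as a careful person would: the job done as asked, in the order asked, and still so for the second after the job is handed in, with the robot touching nothing.
It also fails if it takes over 40 s, if anything falls off the work surface, if the arm or the gripper's body presses on something with over 40 N, if the wrist force passes 120 N, or if a joint passes its speed limit or range.

## Working session

There is one attempt and no reset: what is moved stays moved. The work goes in short steps, Python scripts to look and compute and a tool call to move; the robot and the scene stay as the last step left them, time stands still between calls to the robot, and variables do not carry over. Pictures are saved under pics/ and viewed, and the job is handed in when it is done.

Besides the shell and the picture viewer there is one more tool, called after "Call:" by a JSON object that holds its "op" and its "data", one argument or row to a line. step_arm: Moves the arm, as the interface text tells. Its arguments: {"type":"object","properties":{"motion":{"type":"array"}},"required":["motion"]}

```bash
mkdir -p pics; ls; python3 - <<'E'
from station import observe, get_image
import cv2, numpy as np
s=observe(); print(s)
for n in ["scene","top","wrist"]:
    im=get_image(n); cv2.imwrite(f"pics/{n}0.png",im["color"][:,:,::-1])
    print(n,{k:(np.round(v,4).tolist() if k!="color" else 0) for k,v in im.items()})
E
```

```text
pics
{'time_s': 0.0, 'q': array([-1.18657468,  0.33287837, -0.06471751,  1.46093114,  0.02162518,
        1.34988368, -0.08849866]), 'qd': array([-0.00019687, -0.00020711, -0.00093152,  0.00039595,  0.00127291,
        0.0008229 ,  0.00138673]), 'joint_torque': array([ 5.76495622e-04, -6.23260045e+01,  2.50025588e-02, -3.89894485e+01,
       -6.13466394e-02,  3.98377818e-02,  1.65169972e-04]), 'tcp_pos': array([247.16128907, 573.64105983, 221.75478698]), 'tcp_rot': array([-6.34527343e-01, -3.07663875e+00,  2.18230942e-03]), 'contact_force': array([ 0.22724552, -0.46819388,  0.39641947]), 'moment': array([0.00974278, 0.02602331, 0.03133765]), 'gripper_width': 1.0041946747081478}
scene {'color': 0, 'fx': 439.5987, 'fy': 439.5987, 'cx': 322.4479, 'cy': 233.6463, 'k1': 0.0247, 'R': [[0.8117, -0.5841, 0.0059], [-0.2671, -0.3802, -0.8855], [0.5194, 0.7172, -0.4646]], 't': [-397.6772, 413.8138, 556.7076]}
top {'color': 0, 'fx': 608.6809, 'fy': 608.6809, 'cx': 327.9527, 'cy': 239.4105, 'k1': -0.1022, 'R': [[0.0565, -0.9984, -0.0069], [-0.9773, -0.0538, -0.2048], [0.2041, 0.0183, -0.9788]], 't': [117.346, 594.0224, 1465.4736]}
wrist {'color': 0, 'fx': 348.1763, 'fy': 348.1763, 'cx': 322.0828, 'cy': 244.0856, 'k1': -0.0338, 'hand_eye': [[-0.0011, -0.9698, -0.2439, 65.9115], [1.0, -0.0011, -0.0001, 0.6508], [-0.0001, -0.2439, 0.9698, -162.4034], [0.0, 0.0, 0.0, 1.0]]}
```

View pics/scene0.png

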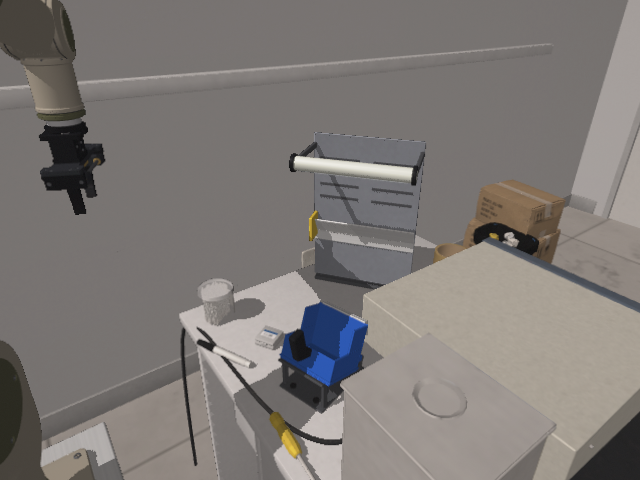

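View pics/top0.png

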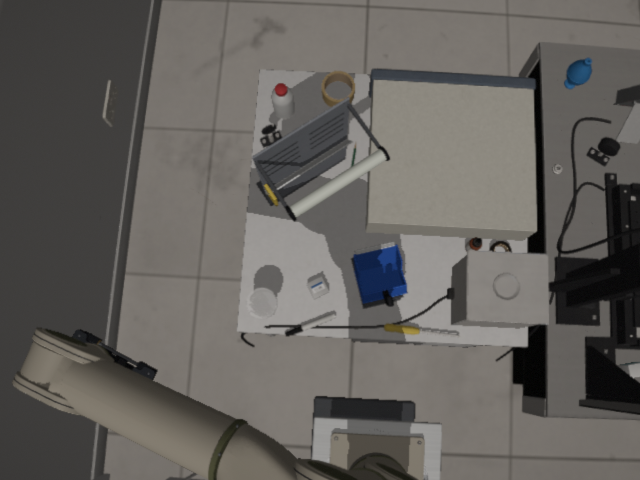

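View pics/wrist0.png

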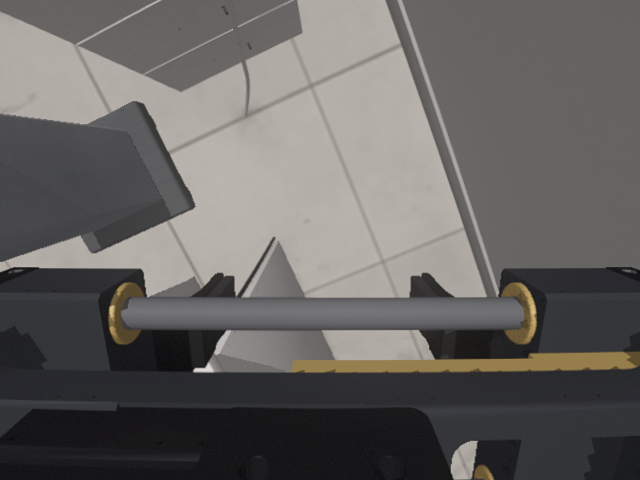

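The top view shows the bin near (380,275) with its handle at (390,297). The rack is near (320,165) and the lamp bar runs (293,212) to (385,155). In the scene view the rack is near (365,210) and the bin near (320,345). I'll zoom in for the corners.

```bash
cat > h.py <<'E'
import numpy as np, cv2
from station import observe, get_image
from scipy.spatial.transform import Rotation as Ro
def crop(n,x0,y0,x1,y1,out,im=None):
    c=cv2.imread(n)[y0:y1,x0:x1]; k=min(800/(x1-x0),600/(y1-y0))
    c=cv2.resize(c,None,fx=k,fy=k,interpolation=cv2.INTER_CUBIC)
    for x in range((x0//10+1)*10,x1,10):
        cv2.line(c,(int((x-x0+.5)*k),0),(int((x-x0+.5)*k),4 if x%20 else 9),(0,0,255),1)
        if x%20==0: cv2.putText(c,str(x),(int((x-x0+.5)*k)-10,20),0,.35,(0,0,255))
    for y in range((y0//10+1)*10,y1,10):
        cv2.line(c,(0,int((y-y0+.5)*k)),(4,int((y-y0+.5)*k)),(0,0,255),1)
        if y%20==0: cv2.putText(c,str(y),(10,int((y-y0+.5)*k)+4),0,.35,(0,0,255))
    cv2.imwrite(out,c)
def ray(im,u,v):
    d=np.array([(u-im["cx"])/im["fx"],(v-im["cy"])/im["fy"]]); s=d.copy()
    for _ in range(20): s=d/(1+im["k1"]*(s@s))
    r=np.array([*s,1.]); R=np.array(im["R"]);t=np.array(im["t"])
    w=R.T@r; return -R.T@t, w/np.linalg.norm(w)
def proj(im,X):
    c=np.array(im["R"])@np.array(X,float)+np.array(im["t"]); s=c[:2]/c[2]; s=s*(1+im["k1"]*(s@s))
    return np.array([im["cx"]+im["fx"]*s[0],im["cy"]+im["fy"]*s[1]])
def tri(ims,pts):
    A=np.zeros((3,3));b=np.zeros(3);L=[]
    for im,p in zip(ims,pts):
        o,d=ray(im,*p);P=np.eye(3)-np.outer(d,d);A+=P;b+=P@o;L.append((o,P))
    X=np.linalg.solve(A,b); return X,[float(np.linalg.norm(P@(X-o))) for o,P in L]
def onz(im,p,z):
    o,d=ray(im,*p); return o+d*(z-o[2])/d[2]
def withpose(im,s):
    T=np.eye(4);T[:3,:3]=Ro.from_rotvec(s["tcp_rot"]).as_matrix();T[:3,3]=s["tcp_pos"]
    M=np.linalg.inv(T@np.array(im["hand_eye"])); im["R"]=M[:3,:3];im["t"]=M[:3,3];return im
E
python3 - <<'E'
from h import *
crop("pics/scene0.png",280,125,440,295,"pics/sc_rack.png")
crop("pics/scene0.png",265,295,385,410,"pics/sc_bin.png")
crop("pics/top0.png",245,90,395,225,"pics/tp_rack.png")
crop("pics/top0.png",340,230,420,320,"pics/tp_bin.png")
E
```

```text
(no output)
```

View pics/sc_rack.png

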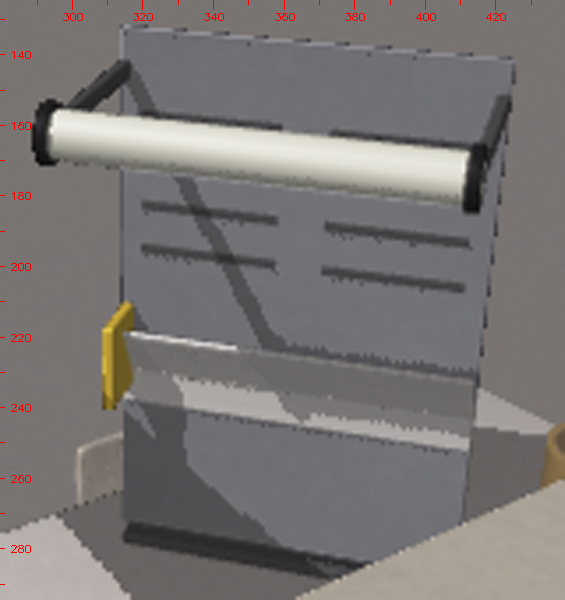

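View pics/sc_bin.png

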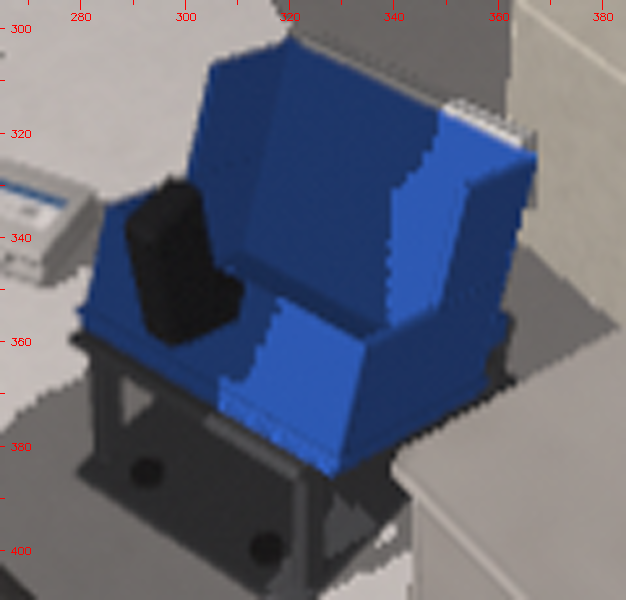

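View pics/tp_rack.png

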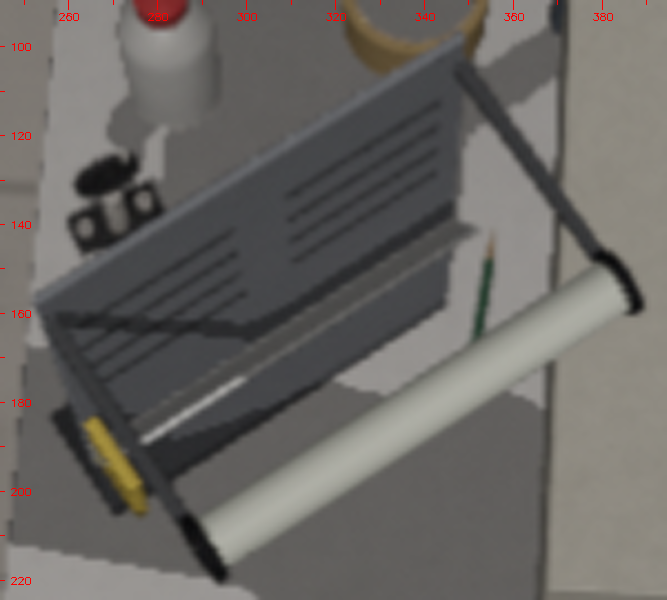

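View pics/tp_bin.png

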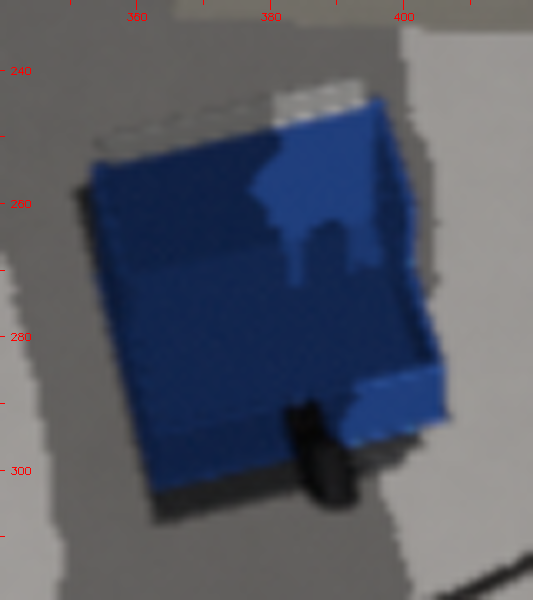

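The panel's top corners are at scene (315,132), (424.5,141.5) and top (254,158), (348,98). The rail edge runs scene (316,219) to (415,231.5), and top (276,189.5) to (351,141). The bin's rear top edge runs scene (320,302) to (367,324.5), and top (353.5,254) to (396,244.5).

```bash
python3 - <<'E'
from h import *
S=get_image("scene");T=get_image("top")
P=dict(panTL=((315,132),(254,158)),panTR=((424.5,141.5),(348,98)),
railL=((316,219),(276.5,189.5)),railR=((414.5,232),(351,141)),
lampL=((292.5,162),(289,210)),lampR=((414,179),(384.5,155)),
stopFT=((310,217),(277,204)),
binRL=((320,302),(353.5,254.5)),binRR=((367,324.5),(396,244.5)),
binFLb=((280,357),(362,303)),binFRb=((328.5,385),(406.5,293)),binFRt=((334.5,360.5),(405,284)),
handletop=((296,331),(390,304)))
D={}
for k,v in P.items():
    X,e=tri((S,T),v);D[k]=X;print(k,X.round(1),np.round(e,1))
for a,b in [("panTL","panTR"),("railL","railR"),("lampL","lampR"),("binRL","binRR"),("binFLb","binFRb")]:
    d=D[b]-D[a];print(a,b,np.linalg.norm(d).round(1),"leftward yaw of y-axis->x yaw deg",np.degrees(np.arctan2(-d[1],-d[0])).round(2)-90, "mid",((D[a]+D[b])/2).round(1))
E
```

```text
panTL [683.6 303.8 378.9] [2. 2.]
panTR [825.9 118.5 378.2] [1.6 1.6]
railL [671.8 276.4 184.9] [2.2 2.2]
railR [808.1 104.2 182. ] [3.7 3.7]
lampL [581.6 228.5 352.1] [1.5 1.5]
lampR [715.1  36.  347. ] [1.1 1.1]
stopFT [639.6 267.3 200.6] [5.6 5.6]
binRL [542.6  85.1 118.5] [1.6 1.6]
binRR [573.2 -16.5 117.4] [1.9 1.9]
binFLb [433.7  56.9  60.2] [2. 2.]
binFRb [463.2 -51.1  66.2] [1.5 1.5]
binFRt [480.5 -42.8 103.7] [2.1 2.1]
handletop [427.1  -4.4 164.4] [5.5 5.5]
panTL panTR 233.7 leftward yaw of y-axis->x yaw deg 37.519999999999996 mid [754.7 211.2 378.5]
railL railR 219.6 leftward yaw of y-axis->x yaw deg 38.360000000000014 mid [739.9 190.3 183.5]
lampL lampR 234.3 leftward yaw of y-axis->x yaw deg 34.730000000000004 mid [648.3 132.3 349.6]
binRL binRR 106.1 leftward yaw of y-axis->x yaw deg 16.739999999999995 mid [557.9  34.3 118. ]
binFLb binFRb 112.1 leftward yaw of y-axis->x yaw deg 15.260000000000005 mid [448.4   2.9  63.2]
```

The distances hold against the given sizes: panel 234 of 240 mm, bin 106–112 of 110 mm, heights within 3 mm. Next I'll fit poses to these corner points, and locate the bystanders.

```bash
cat >> h.py <<'E'
def Rz(a): return Ro.from_euler("z",a,degrees=True).as_matrix()
def Ry(a): return Ro.from_euler("y",a,degrees=True).as_matrix()
from scipy.optimize import least_squares
def fit(obs,x0,pitch,z0):
    # obs: list of (im, uv, local point); unknown x,y,yaw
    def w(p,l): return np.array([p[0],p[1],z0])+Rz(p[2])@Ry(pitch)@np.array(l,float)
    f=lambda p: np.concatenate([proj(i,w(p,l))-u for i,u,l in obs])
    r=least_squares(f,x0,loss="soft_l1"); return r.x, f(r.x).reshape(-1,2)
E
python3 - <<'E'
from h import *
S=get_image("scene");T=get_image("top")
ob=[(S,(315,132),(0,120,380)),(S,(424.5,141.5),(0,-120,380)),(S,(316,219),(-23,110,183)),(S,(414.5,232),(-23,-120,183)),
(T,(276.5,189.5),(-23,110,183)),(T,(351,141),(-23,-120,183))]
p,r=fit(ob,[755,200,37.5],0,0);print("rack",p.round(2));print(r.round(1))
C=lambda p,l,pi,z: np.array([p[0],p[1],z])+Rz(p[2])@Ry(pi)@np.array(l,float)
for n,l in [("lamp",(-133,0,354)),("lampends L",(-133,120,354)),("R",(-133,-120,354))]:
  print(n,C(p,l,0,0).round(0),proj(S,C(p,l,0,0)).round(1),proj(T,C(p,l,0,0)).round(1))
print("panel top T",proj(T,C(p,(0,120,380),0,0)),proj(T,C(p,(0,-120,380),0,0)))
ob=[(S,(320,302),(45,55,92)),(S,(367,324.5),(45,-55,92)),(S,(280,357),(-45,55,0)),(S,(328.5,385),(-45,-55,0)),(S,(334.5,360.5),(-45,-55,46)),
(T,(353.5,254.5),(45,55,92)),(T,(396,244.5),(45,-55,92)),(T,(406.5,293),(-45,-55,0)),(T,(405,284),(-45,-55,46))]
b,r=fit(ob,[488,14,16],20,50);print("bin",b.round(2));print(r.round(1))
print("handle",C(b,(-80,0,62),20,50))
print("hung handle",C(p,(-156,55,163),0,0))
for n,u,z in [("tub",(263,303),80),("lens",(318,287),19),("pen",(310,325),8)]: print(n,onz(T,u,z).round(0))
E
```

```text
rack [756.01 209.39  36.43]
[[-1.  -0.6]
 [ 1.9 -0.1]
 [-0.8 -0.7]
 [ 0.2  0.8]
 [-3.7  0.7]
 [ 3.1 -1.5]]
lamp [649. 130. 354.] [351.9 168.1] [338.3 181.3]
lampends L [578. 227. 354.] [292.  161.5] [289.2 212.3]
R [720.  34. 354.] [416.7 175.2] [386.3 151.1]
panel top T [253.4987755  156.42611954] [351.28541616  96.60820607]
bin [487.99  12.81  16.7 ]
[[-1.2 -1.3]
 [ 0.4 -1. ]
 [-1.1 -0.3]
 [-0.5  0.9]
 [-0.4  0.2]
 [-0.3 -0.9]
 [ 1.5 -1.4]
 [ 0.6 -0.5]
 [ 2.6 -0. ]]
handle [436.295896    -2.6955965  135.62255395]
hung handle [597.83889866 160.98817696 163.        ]
tub [416. 299.  80.]
lens [471. 169.  19.]
pen [374. 184.   8.]
```

```bash
cat >> h.py <<'E'
import json
def toolR(yaw,L):
    s,c=np.sin(np.radians(L)),np.cos(np.radians(L))
    return Rz(yaw)@np.array([[-c,0,s],[0,1,0],[-s,0,-c]])
def pose(s): return np.array(s["tcp_pos"]),Ro.from_rotvec(s["tcp_rot"]).as_matrix()
def delta(p0,R0,p,R): return (R0.T@(np.array(p)-p0)).round(1).tolist()+np.degrees(Ro.from_matrix(R0.T@R).as_rotvec()).round(2).tolist()
def apply(p0,R0,row): return p0+R0@np.array(row[:3],float), R0@Ro.from_rotvec(np.radians(row[3:6])).as_matrix()
HUNG=None
E
python3 - <<'E'
from h import *
p=np.array([247.285, 574.023, 222.576]); R=pose(observe())[1]
H=np.array([436.3,-2.7,135.6]); Rt=toolR(16.7,20); 
t=H-131*Rt[:,2]; print(t)
m=t*0.55+p*.45; m[2]=330
print("mid",delta(p,R,m,R)); print("pre",delta(p,R,t,Rt))
E
```

```text
[393.38510911 -15.57508429 258.69973332]
mid [-202.1, -266.1, -107.4, 0.0, 0.0, 0.0]
pre [-367.4, -483.7, -36.0, -6.99, -19.18, -39.59]
```

Call:
{"op": "step_arm", "data": {
  "motion": [
    [[0,0,-80,0,0,0,-1],[0,0,-80,0,0,0,-1],[-202,-266,-90,-3.5,-9.6,-19.8,-1],[-202,-266,-90,-3.5,-9.6,-19.8,-1],[-202,-266,-90,-3.5,-9.6,-19.8,-1],[-202,-266,-90,-3.5,-9.6,-19.8,-1],[-202,-266,-90,-3.5,-9.6,-19.8,-1],[-202,-266,-90,-3.5,-9.6,-19.8,-1],[-367,-484,-36,-7,-19.2,-39.6,-1],[-367,-484,-36,-7,-19.2,-39.6,-1],[-367,-484,-36,-7,-19.2,-39.6,-1],[-367,-484,-36,-7,-19.2,-39.6,-1]]
  ]
}}

```text
time_s: 1.35
tcp_pos: [338.5, 196.5, 284.8]
tcp_rot: [-0.404, 2.781, 0.06]
contact_force: [-1.6, -0.2, -1.9]
gripper_width: 1.002
```

```bash
python3 - <<'E'
from h import *
s=observe(); p,R=pose(s); print(s["q"].round(2), p)
H=np.array([436.3,-2.7,135.6]); Rt=toolR(16.7,20); 
print("pre",delta(p,R,H-131*Rt[:,2],Rt))
E
```

```text
[-0.87 -0.5   0.06  2.14  0.21  1.22  0.99] [338.52738197 196.51085679 284.84085774]
pre [16.1, -218.8, 23.4, -0.38, -0.92, -0.09]
```

```bash
python3 - <<'E'
from h import *
s=observe(); p,R=pose(s)
H=np.array([436.3,-2.7,135.6]); 
for L,b in [(10,100),(12,110)]:
  Rt=toolR(16.7,L); t=H+(19-b)*Rt[:,2]
  print("pre",L,t.round(0),delta(p,R,t,Rt))
E
```

```text
pre 10 [423.  -7. 215.] [1.2, -218.4, 74.4, -0.37, 9.08, -0.12]
pre 12 [418.  -8. 225.] [2.8, -218.5, 64.1, -0.38, 7.08, -0.12]
```

Call:
{"op": "step_arm", "data": {
  "motion": [
    [[1,-110,20,0,9,0,-1],[1,-110,20,0,9,0,-1],[1,-110,20,0,9,0,-1],[1,-218,74,-0.4,9,-0.1,-1],[1,-218,74,-0.4,9,-0.1,-1],[1,-218,74,-0.4,9,-0.1,-1],[1,-218,74,-0.4,9,-0.1,-1],[1,-218,74,-0.4,9,-0.1,-1],[1,-218,74,-0.4,9,-0.1,-1]]
  ]
}}

```text
time_s: 2.1
tcp_pos: [422.6, -0.3, 221.7]
tcp_rot: [-0.421, 2.928, 0.054]
contact_force: [0.1, 0.0, 0.9]
gripper_width: 1.003
```

```bash
python3 - <<'E'
from h import *
s=observe(); p,R=pose(s); print(s["q"].round(2), p.round(1), (R@[0,0,1]).round(3),s["qd"].round(2))
im=get_image("wrist"); cv2.imwrite("pics/w1.png",im["color"][:,:,::-1])
H=np.array([436.3,-2.7,135.6]); print(s["time_s"],proj(withpose(im,s),H))
E
```

```text
[-0.78 -0.39  0.58  2.11  0.2   1.18  1.57] [ 4.226e+02 -3.000e-01  2.217e+02] [ 0.175  0.062 -0.983] [-0.01 -0.   -0.03 -0.01  0.    0.    0.  ]
2.1 [312.27183413 242.979309  ]
```

View pics/w1.png

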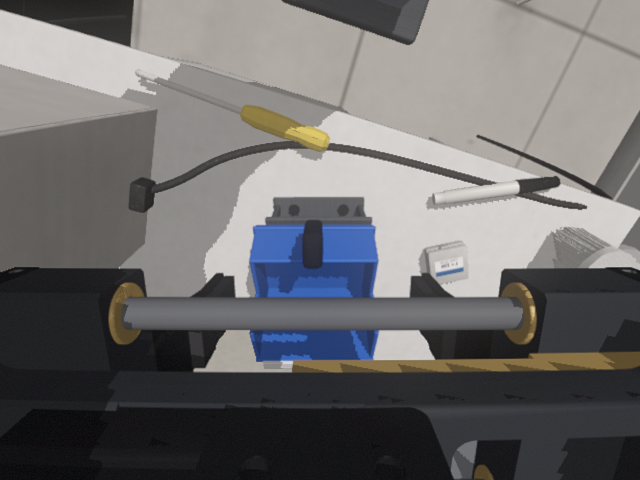

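The wrist view shows the handle around (313,222)–(313,268) and the bin square to the image, with its front wall top edge about (253,261)–(375,262). I'll measure the edges with masks.

```bash
python3 - <<'E'
from h import *
s=observe(); im=withpose(get_image("wrist"),s)
crop("pics/w1.png",235,190,395,290,"pics/w1c.png")
C=lambda p,l: np.array([p[0],p[1],50])+Rz(p[2])@Ry(20)@np.array(l,float)
b=[488,12.8,16.7]
for l in [(-45,55,0),(-45,-55,0),(-45,55,46),(-45,-55,46),(-93,7,84.5),(-93,-7,84.5)]: print(l,proj(im,C(b,l)).round(1))
hsv=cv2.cvtColor(im["color"],cv2.COLOR_RGB2HSV)
for y in (227,235,245,255):
    r=hsv[y]; xs=np.where((r[:,0]>100)&(r[:,0]<130)&(r[:,1]>130))[0]
    dk=np.where(im["color"][y,290:340].max(1)<60)[0]+290
    print(y,xs.min(),xs.max(),dk.min(),dk.max())
E
```

```text
(-45, 55, 0) [372.  222.3]
(-45, -55, 0) [254.4 223.2]
(-45, 55, 46) [378.1 258.3]
(-45, -55, 46) [247.5 259.4]
(-93, 7, 84.5) [321.5 252.3]
(-93, -7, 84.5) [300.4 252.5]
227 253 374 305 319
235 254 372 303 320
245 252 374 303 320
255 250 376 303 320
```

View pics/w1c.png

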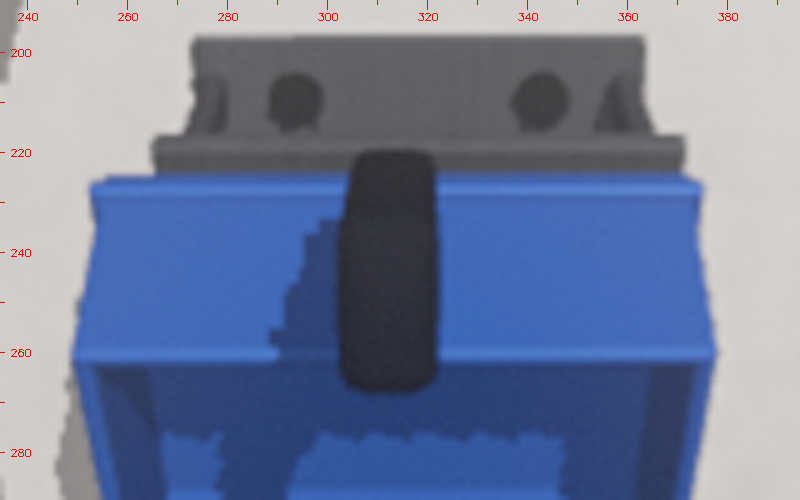

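```bash
python3 - <<'E'
from h import *
s=observe(); im=withpose(get_image("wrist"),s)
ob=[(im,(377,260.5),(-45,55,46)),(im,(249.5,260.5),(-45,-55,46)),(im,(374,226),(-45,55,0)),(im,(253.5,226),(-45,-55,0))]
b,r=fit(ob,[488,13,16.7],20,50);print(b.round(2),r.round(1))
b=[489,13.5,b[2]*.5+8.35]
H=np.array([b[0],b[1],50])+Rz(b[2])@Ry(20)@np.array([-80,0,62.]);print(H,b)
p,R=pose(s)
for L in (12,14,16):
  Rt=toolR(b[2],L)
  for bk in (60,0):
    t=H+(19-bk)*Rt[:,2]; print(L,bk,t.round(1),delta(p,R,t,Rt))
E
```

```text
[490.32  13.84  16.22] [[ 1.3  0.8]
 [-1.4  0.9]
 [-1.6 -0.9]
 [ 1.7 -0.9]]
[437.24227474  -1.79431691 135.62255395] [489, 13.5, np.float64(16.462317491388227)]
12 60 [429.1  -4.2 175.7] [3.9, -6.6, 46.2, 0.54, -1.28, -0.03]
12 0 [441.   -0.7 117. ] [2.5, -7.2, 106.2, 0.54, -1.28, -0.03]
14 60 [427.7  -4.6 175.4] [5.3, -6.6, 46.3, 0.54, -3.28, -0.04]
14 0 [441.7  -0.5 117.2] [1.9, -7.2, 106.2, 0.54, -3.28, -0.04]
16 60 [426.4  -5.  175. ] [6.7, -6.6, 46.4, 0.54, -5.28, -0.05]
16 0 [ 4.423e+02 -3.000e-01  1.174e+02] [1.2, -7.2, 106.1, 0.54, -5.28, -0.05]
```

Call:
{"op": "step_arm", "data": {
  "motion": [
    [[5,-6.6,46,0.5,-3.3,0,-1],[5,-6.6,46,0.5,-3.3,0,-1],[5,-6.6,46,0.5,-3.3,0,-1],[5,-6.6,46,0.5,-3.3,0,-1],[5,-6.6,46,0.5,-3.3,0,-1]]
  ]
}}

```text
time_s: 2.67
tcp_pos: [429.6, -5.2, 178.0]
tcp_rot: [-0.411, 2.868, 0.052]
contact_force: [0.6, -0.6, -0.4]
gripper_width: 0.996
```

```bash
python3 - <<'E'
from h import *
s=observe(); p,R=pose(s); print(s["q"].round(2), p.round(1))
H=np.array([437.2,-1.8,135.6])
for L in (14,):
  Rt=toolR(16.46,L)
  for bk in (60,0):
    t=H+(19-bk)*Rt[:,2]; print(L,bk,t.round(1),delta(p,R,t,Rt))
im=get_image("wrist"); cv2.imwrite("pics/w2.png",im["color"][:,:,::-1]); crop("pics/w2.png",200,150,440,330,"pics/w2c.png")
E
```

```text
[-0.77 -0.39  0.6   2.21  0.22  1.02  1.58] [429.6  -5.2 178. ]
14 60 [427.7  -4.6 175.4] [2.3, 1.1, 2.1, 0.01, 0.12, -0.13]
14 0 [441.6  -0.5 117.2] [2.4, 1.1, 62.1, 0.01, 0.12, -0.13]
```

View pics/w2c.png

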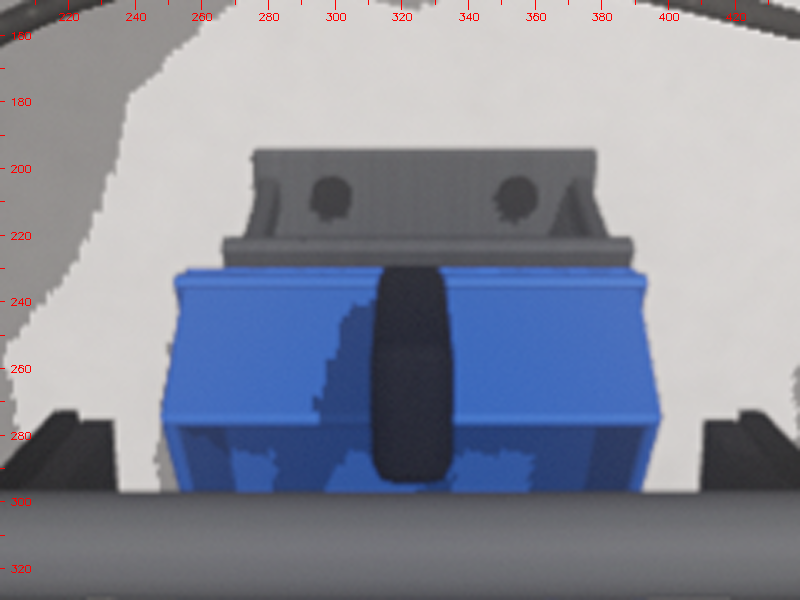

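The handle is centred between the jaws (u about 322 against cx 322). I'll descend and close.

Call:
{"op": "step_arm", "data": {
  "motion": [
    [[2,0.5,30,0,0,0,-1],[2,0.5,50,0,0,0,-1],[2,0.5,60,0,0,0,-1],[2,0.5,62,0,0,0,-1],[2,0.5,62,0,0,0,-1],[2,0.5,62,0,0,0,1],[2,0.5,62,0,0,0,1],[2,0.5,62,0,0,0,1],[2,0.5,62,0,0,0,1],[2,0.5,62,0,0,0,1],[2,0.5,62,0,0,0,1],[2,0.5,62,0,0,0,1]]
  ]
}}

```text
time_s: 3.72
tcp_pos: [440.3, -1.4, 114.7]
tcp_rot: [-0.411, 2.87, 0.052]
contact_force: [0.6, -0.9, -0.0]
gripper_width: 0.554
```

```bash
python3 - <<'E'
from h import *
s=observe(); p,R=pose(s); print(s["q"].round(2), p.round(1),s["gripper_width"],s["contact_force"].round(1))
H=np.array([437.2,-1.8,135.6]);Rt=toolR(16.46,14);print(delta(p,R,H+19*Rt[:,2],Rt))
im=get_image("wrist"); cv2.imwrite("pics/w3.png",im["color"][:,:,::-1])
E
```

```text
[-0.82 -0.27  0.7   2.28  0.17  0.84  1.64] [440.3  -1.4 114.7] 0.55369299544861 [ 0.6 -0.9 -0. ]
[-2.1, 0.5, -2.0, 0.03, -0.02, -0.15]
```

View pics/w3.png

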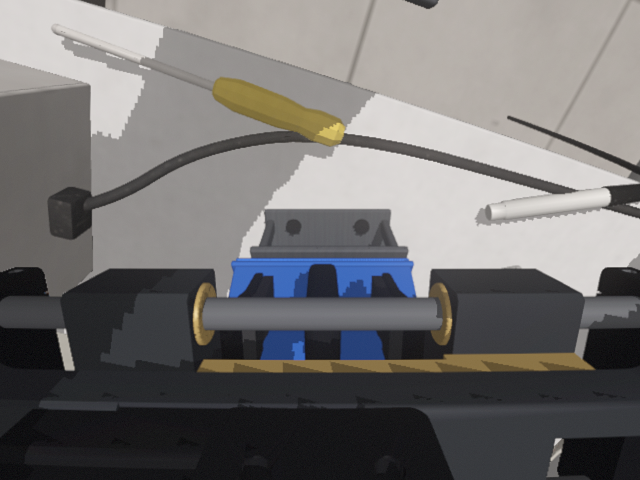

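Call:
{"op": "step_arm", "data": {
  "motion": [
    [[-1,0,-1.5,0,0,0,1],[-1,0,-1.5,0,0,0,1],[-1,0,-1.5,0,0,0,1],[-1,0,-1.5,0,0,0,1],[-1,0,-1.5,0,0,0,1],[-1,0,-1.5,0,0,0,1],[-1,0,-1.5,0,0,0,1],[-1,0,-1.5,0,0,0,1],[-1,0,-1.5,0,0,0,1],[-1,0,-1.5,0,0,0,1]]
  ]
}}

```text
time_s: 4.6
tcp_pos: [440.9, -1.3, 116.3]
tcp_rot: [-0.412, 2.871, 0.052]
contact_force: [-1.2, 0.1, -0.6]
gripper_width: 0.158
```

```bash
python3 - <<'E'
from h import *
s=observe(); p,R=pose(s); print(s["q"].round(2), p.round(2),s["gripper_width"],s["contact_force"].round(1),s["moment"].round(2))
H=np.array([437.2,-1.8,135.6]);Rt=toolR(16.46,14);print(delta(p,R,H+19*Rt[:,2],Rt)); print("up in tool",(R.T@[0,0,1]).round(3))
E
```

```text
[-0.82 -0.27  0.69  2.27  0.17  0.84  1.63] [440.89  -1.29 116.29] 0.15752898284274675 [-1.2  0.1 -0.6] [-0.16  0.29  0.  ]
[-1.1, 0.6, -0.6, 0.02, -0.03, -0.14]
up in tool [-0.241  0.001 -0.97 ]
```

Gripped at 13.7 mm, matching the 14 mm tab. Lifting straight up by 100 mm.

Call:
{"op": "step_arm", "data": {
  "motion": [
    [[-2.4,0,-10,0,0,0,1],[-7,0,-29,0,0,0,1],[-14,0,-58,0,0,0,1],[-20,0,-80,0,0,0,1],[-24,0,-97,0,0,0,1],[-24,0,-97,0,0,0,1],[-24,0,-97,0,0,0,1]]
  ]
}}

```text
time_s: 5.18
tcp_pos: [440.8, -1.4, 216.2]
tcp_rot: [-0.411, 2.87, 0.052]
contact_force: [0.2, -0.2, -2.5]
gripper_width: 0.157
```

```bash
python3 - <<'E'
from h import *
s=observe(); p,R=pose(s); print(s["q"].round(2), p.round(2),s["gripper_width"],s["contact_force"].round(1),s["moment"].round(2))
for n in ("wrist","scene","top"):
    im=get_image(n); cv2.imwrite(f"pics/{n}4.png",im["color"][:,:,::-1])
a=cv2.imread("pics/scene4.png")[100:460,150:550];b=cv2.imread("pics/top4.png")[60:420,200:600]
cv2.imwrite("pics/st4.png",np.hstack([a,b]))
E
```

```text
[-0.78 -0.39  0.59  2.13  0.21  1.1   1.58] [440.83  -1.35 216.24] 0.15731810265785776 [ 0.2 -0.2 -2.5] [-0.11  0.54 -0.03]
```

View pics/st4.png

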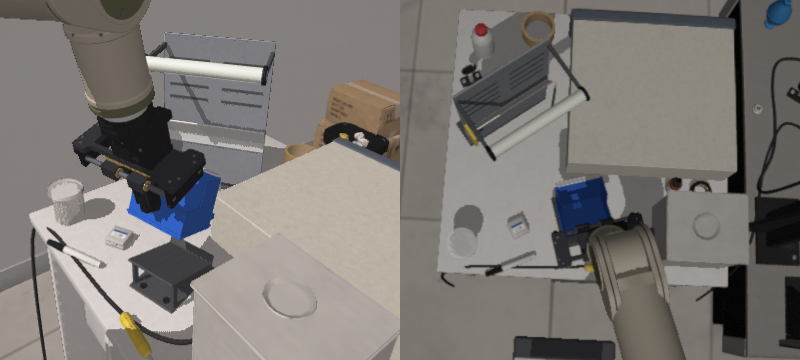

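View pics/wrist4.png

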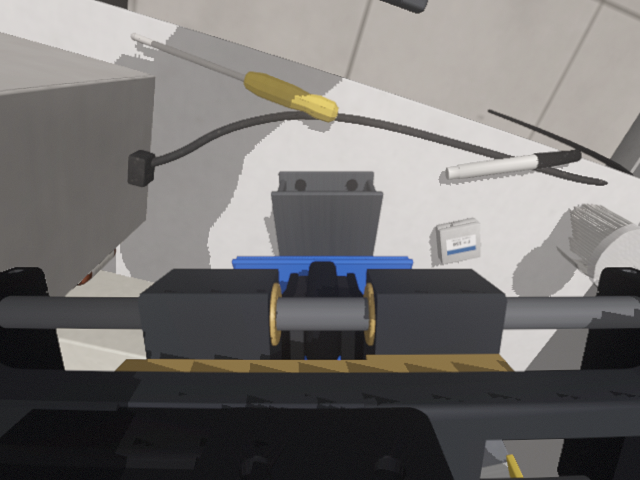

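The bin hangs from the gripper at 0.157, clear of the stand, and nothing else has moved. I'll refine the rack before approaching, using enlarged views of the rail in both cameras.

```bash
python3 - <<'E'
from h import *
crop("pics/top0.png",255,130,360,205,"pics/tr1.png")
crop("pics/scene0.png",300,205,425,295,"pics/sr1.png")
S=get_image("scene");T=get_image("top")
print("boxcorner",tri((S,T),((365,297),(368,232))))
s=observe(); im=withpose(get_image("wrist"),s); p,R=pose(s)
# tool->bin from grasp
pg=np.array([440.89,-1.29,116.29]);Rg=toolR(16.46,14); 
Rb=Rz(16.46)@Ry(20); ob=np.array([489,13.5,50])
for dp in (0,-2,-4,2,4):
    # extra pitch about grip point
    g=pg-19*Rg[:,2]; A=Rz(16.46)@Ry(dp)@Rz(-16.46)
    o2=g+A@(ob-g); R2=A@Rb
    f=lambda l: R@(Rg.T@(o2+R2@np.array(l,float)-pg))+p
    print(dp,[proj(im,f(l)).round(1).tolist() for l in ((-45,55,0),(-45,-55,0))])
E
```

```text
boxcorner (array([608.27447555,  46.60371452, 123.13003504]), [12.735311528443452, 12.735311528443384])
0 [[408.7, 255.1], [236.6, 255.2]]
-2 [[408.5, 258.7], [236.9, 258.9]]
-4 [[408.2, 262.4], [237.1, 262.5]]
2 [[409.1, 251.4], [236.3, 251.6]]
4 [[409.4, 247.9], [235.9, 248.0]]
```

View pics/tr1.png

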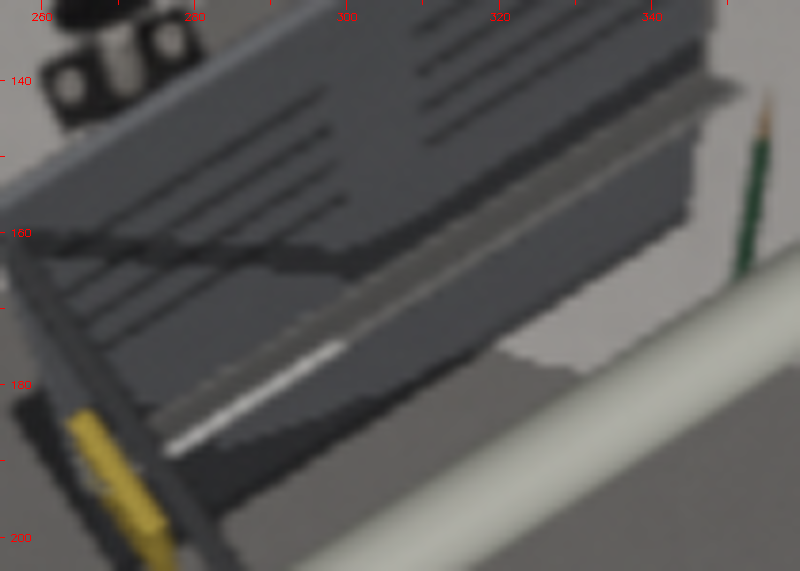

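View pics/sr1.png

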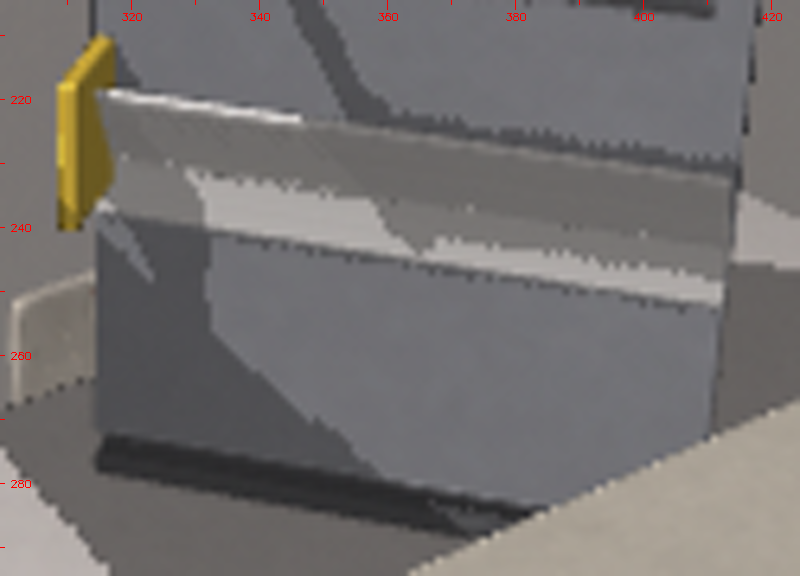

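```bash
python3 - <<'E'
from h import *
S=get_image("scene");T=get_image("top")
W=lambda p,l: np.array([p[0],p[1],0])+Rz(p[2])@np.array(l,float)
n=np.array([141-189.,-(351.5-277)]);n/=np.linalg.norm(n)
def line(im,A,B,p,l1,l2):
    A,B=np.array(A,float),np.array(B,float);d=B-A;n=np.array([d[1],-d[0]])/np.linalg.norm(d)
    return [n@(proj(im,W(p,l))-A) for l in (l1,l2)]
def f(p):
    r=[]
    r+=line(T,(277,189),(351.5,141),p,(-23,100,183),(-23,-110,183))
    r+=line(S,(316,218.5),(414.5,232.5),p,(-23,100,183),(-23,-110,183))
    r+=list(proj(T,W(p,(-23,-120,183)))-(351.5,141))
    r+=list(proj(S,W(p,(-23,110,183)))-(315,218.3))
    r+=list(proj(S,W(p,(0,120,380)))-(315,132.5))+list(proj(S,W(p,(0,-120,380)))-(424,141.5))
    r+=line(T,(254,158),(348.5,98),p,(0,100,380),(0,-100,380)) if 0 else []
    return np.array(r)
r=least_squares(f,[756,209,36.4],loss="soft_l1");p=r.x;print(p.round(2));print(f(p).round(1))
for l in [(-23,-120,183),(-23,110,183),(-23,120,183),(0,120,380),(0,-120,380),(-44.5,110,195),(-44.5,110,135),(-44.5,120,195),(-44.5,120,135),(0,-120,0),(0,120,0)]: print(l,"S",proj(S,W(p,l)).round(1),"T",proj(T,W(p,l)).round(1))
print(W(p,(-133,0,354)), tri((S,T),((351.5,168.5),(338,182))))
E
```

```text
[753.55 211.4   36.77]
[ 0.7 -0.1 -0.2 -0.2  1.6 -0.8 -1.2  0.1 -2.6 -1.   0.9 -0.3]
(-23, -120, 183) S [413.4 232.6] T [353.1 140.2]
(-23, 110, 183) S [313.8 218.4] T [272.  191.3]
(-23, 120, 183) S [309.7 217.8] T [268.4 193.6]
(0, 120, 380) S [312.4 131.5] T [252.6 157.8]
(0, -120, 380) S [424.9 141.2] T [350.1  97.4]
(-44.5, 110, 195) S [310.7 217.5] T [276.5 197.3]
(-44.5, 110, 135) S [310.9 240.6] T [278.7 204. ]
(-44.5, 120, 195) S [306.6 216.9] T [272.8 199.6]
(-44.5, 120, 135) S [306.9 240. ] T [275.2 206.3]
(0, -120, 0) S [406.9 295.3] T [346.1 158.1]
(0, 120, 0) S [313.1 278.3] T [270.9 205.9]
[647.00570956 131.79110404 354.        ] (array([648.0151357 , 130.76752972, 353.27085052]), [0.3323678157637195, 0.3323678157638088])
```

```bash
python3 - <<'E'
from h import *
crop("pics/scene4.png",265,265,385,355,"pics/s4c.png")
crop("pics/top4.png",340,230,420,290,"pics/t4c.png")
s=observe();p,R=pose(s)
w=get_image("wrist");s3=dict(tcp_pos=np.array([440.3,-1.4,114.7]),tcp_rot=np.array([-.411,2.87,.052]))
im=withpose(w,s3)
o=np.array([489,13.5,50]);Rb=Rz(16.46)@Ry(20)
for l in ((-45,55,0),(-45,-55,0)): print(proj(im,o+Rb@np.array(l)))
E
```

```text
[409.05284068 256.8741786 ]
[236.03149492 257.53777841]
```

View pics/s4c.png

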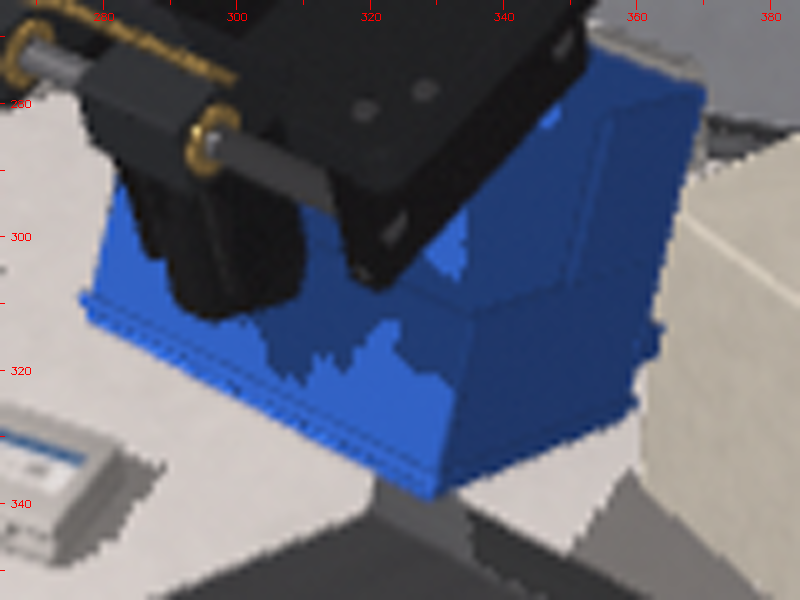

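View pics/t4c.png

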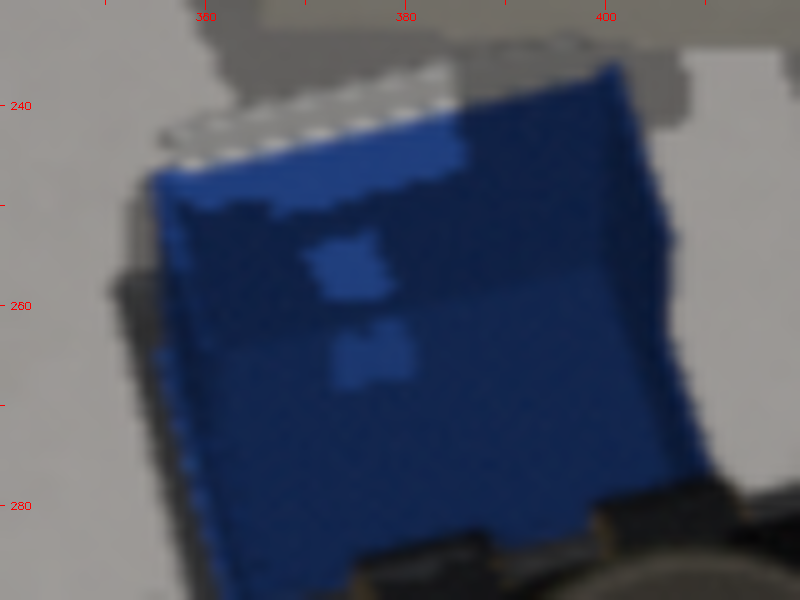

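```bash
python3 - <<'E'
from h import *
S=get_image("scene");T=get_image("top")
def fit6(ob,x0):
    f=lambda p: np.concatenate([proj(i,p[:3]+Rz(p[3])@Ry(p[4])@Ro.from_euler("x",p[5],degrees=True).as_matrix()@np.array(l,float))-u for i,u,l in ob])
    r=least_squares(f,x0,x_scale=[1,1,1,.5,.5,.5],loss="soft_l1");return r.x,f(r.x).reshape(-1,2)
A=[(S,(320,302),(45,55,92)),(S,(367,324.5),(45,-55,92)),(S,(280,357),(-45,55,0)),(S,(328.5,385),(-45,-55,0)),(S,(334.5,360.5),(-45,-55,46)),
(T,(353.5,254.5),(45,55,92)),(T,(396,244.5),(45,-55,92)),(T,(406.5,293),(-45,-55,0)),(T,(405,284),(-45,-55,46))]
B=[(S,(370,278),(45,-55,92)),(S,(278,311),(-45,55,0)),(S,(329.5,339),(-45,-55,0)),(S,(335.5,311),(-45,-55,46)),
(T,(355.5,246.5),(45,55,92)),(T,(401,236),(45,-55,92))]
for o,x0 in ((A,[488,13,50,16.5,20,0]),(B,[488,13,150,16.5,20,0])):
    x,r=fit6(o,x0);print(x.round(1),r.round(1).tolist())
E
```

```text
[488.9  13.2  47.1  15.7  21.   -1.2] [[-0.6, 0.1], [0.4, -0.3], [-0.7, 0.3], [-0.7, 0.8], [-0.7, -0.1], [-0.9, -1.5], [0.9, -1.7], [0.2, -0.7], [1.8, -0.4]]
[484.8  11.1 150.9  17.8  22.4   0.5] [[0.5, -0.4], [-2.4, 0.8], [-0.8, -0.1], [0.5, 0.2], [-0.6, -0.2], [1.0, -1.6]]
```

```bash
cat >> h.py <<'E'
RACK=np.array([753.8,211.2,36.7])
_pg=np.array([440.89,-1.29,116.29]);_Rg=toolR(16.46,14)
_g=_pg-19*_Rg[:,2];_A=Rz(16.46)@Ry(1.0)@Rz(-16.46)
BT=(_Rg.T@(_g+_A@(np.array([489,13.5,50])-_g)-_pg), _Rg.T@_A@Rz(16.46)@Ry(20))  # bin in tool
def rackW(l,rk=RACK): return np.array([rk[0],rk[1],0])+Rz(rk[2])@np.array(l,float)
def bin_from_tool(p,R): # returns bin origin and R in rack frame
    o=p+R@BT[0];B=R@BT[1];Rr=Rz(RACK[2]); return Rr.T@(o-[RACK[0],RACK[1],0]), Rr.T@B
def tool_for(tip=None,org=None,y=0,pitch=0):
    Rr=Ry(pitch)
    o=np.array(org,float) if org is not None else np.array([tip[0],y,tip[1]])-Rr@np.array([68,0,63.])
    ow=rackW(o);Bw=Rz(RACK[2])@Rr; R=Bw@BT[1].T; return ow-R@BT[0],R,o
def rpt(s):
    o,B=bin_from_tool(*pose(s)); e=Ro.from_matrix(B).as_euler("ZYX",degrees=True)
    print("t",s["time_s"],"bin(rack)",o.round(1),"yaw,pitch,roll",e.round(2),"tip",(o+B@[68,0,63]).round(1),"F",s["contact_force"].round(1),"M",s["moment"].round(2),"w",round(s["gripper_width"],3),"q",s["q"].round(2))
E
python3 - <<'E'
from h import *
s=observe();rpt(s);p,R=pose(s)
o=np.linalg.inv(Rz(RACK[2]))@(np.array([505,165,165])-[RACK[0],RACK[1],0])
for k in (dict(org=o,pitch=15),dict(tip=(-60,205),y=47,pitch=10),dict(tip=(-12,195),y=47,pitch=10)):
    t,Rt,oo=tool_for(**k);print(oo.round(1),t.round(1),delta(p,R,t,Rt))
E
```

```text
t 5.7333 bin(rack) [-3.321e+02  2.000e-01  1.488e+02] yaw,pitch,roll [-20.36  21.04   0.05] tip [-251.4  -29.8  183.2] F [-0.4 -0.7 -1.6] M [-0.08  0.54  0.03] w 0.16 q [-0.78 -0.39  0.59  2.13  0.22  1.1   1.58]
[-227.1  111.6  165. ] [460.7 131.3 226.8] [-57.4, 121.8, 3.4, -5.91, -5.97, -19.51]
[-137.9   47.   154.8] [566.7 129.7 211.4] [-152.0, 90.4, 42.6, -6.76, -10.92, -19.26]
[-89.9  47.  144.8] [605.2 158.4 201.4] [-193.2, 107.1, 63.2, -6.76, -10.92, -19.26]
```

Call:
{"op": "step_arm", "data": {
  "motion": [
    [[-15,30,1,-1.5,-1.5,-5,1],[-29,61,2,-3,-3,-10,1],[-43,91,3,-4.5,-4.5,-15,1],[-57,122,3,-6,-6,-19.5,1],[-57,122,3,-6,-6,-19.5,1],[-57,122,3,-6,-6,-19.5,1],[-57,122,3,-6,-6,-19.5,1],[-57,122,3,-6,-6,-19.5,1]]
  ]
}}

```text
time_s: 6.4
tcp_pos: [460.3, 130.6, 227.0]
tcp_rot: [-0.881, 2.664, 0.158]
contact_force: [-0.3, -0.4, -2.5]
gripper_width: 0.159
```

```bash
python3 - <<'E'
from h import *
s=observe();rpt(s);p,R=pose(s)
for k in (dict(tip=(-60,210),y=47,pitch=10),dict(tip=(-35,205),y=47,pitch=10)):
    t,Rt,oo=tool_for(**k);print(oo.round(1),t.round(1),delta(p,R,t,Rt))
E
```

```text
t 6.4 bin(rack) [-227.9  111.3  165.3] yaw,pitch,roll [-0.05 14.97  0.1 ] tip [-145.9  111.2  208.6] F [-0.3 -0.4 -2.5] M [-0.34  0.61 -0.03] w 0.159 q [-0.97 -0.35  0.57  2.12  0.12  0.98  1.76]
[-137.9   47.   159.8] [566.7 129.7 216.4] [-76.2, -64.2, 38.9, 0.06, -4.97, -0.11]
[-112.9   47.   154.8] [586.8 144.6 211.4] [-98.0, -64.2, 52.2, 0.06, -4.97, -0.11]
```

Call:
{"op": "step_arm", "data": {
  "motion": [
    [[-10,-18,4,0,-1.2,0,1],[-28,-38,13,0,-2.5,0,1],[-50,-56,25,0,-3.7,0,1],[-68,-64,35,0,-5,0,1],[-76,-64,39,0,-5,0,1],[-76,-64,39,0,-5,0,1],[-76,-64,39,0,-5,0,1],[-76,-64,39,0,-5,0,1]]
  ]
}}

```text
time_s: 7.07
tcp_pos: [565.9, 130.1, 216.4]
tcp_rot: [-0.856, 2.583, 0.192]
contact_force: [-0.3, 0.4, -1.7]
gripper_width: 0.163
```

```bash
python3 - <<'E'
from h import *
s=observe();rpt(s);p,R=pose(s)
for k in (dict(tip=(-35,208),y=47,pitch=10),dict(tip=(-12,200),y=47,pitch=10)):
    t,Rt,oo=tool_for(**k);print(oo.round(1),t.round(1),delta(p,R,t,Rt))
for n in ("scene","top"):
    im=get_image(n); cv2.imwrite(f"pics/{n}5.png",im["color"][:,:,::-1])
    o,B=bin_from_tool(p,R)
    for l in ((45,55,92),(45,-55,92),(68,48,63),(68,-48,63),(-45,-55,0),(-45,55,0),(-45,-55,46)): print(n,l,proj(im,rackW(o+B@np.array(l))).round(1))
crop("pics/scene5.png",270,150,430,290,"pics/s5c.png")
crop("pics/top5.png",250,110,400,240,"pics/t5c.png")
E
```

```text
t 7.0667 bin(rack) [-138.3   47.9  159.8] yaw,pitch,roll [-0.    9.97  0.11] tip [-60.4  47.8 210. ] F [-0.3  0.4 -1.7] M [-0.43  0.76 -0.01] w 0.163 q [-1.07 -0.11  0.85  1.99 -0.13  0.83  2.07]
[-112.9   47.   157.8] [586.8 144.6 214.4] [-22.2, -0.8, 12.5, 0.09, 0.03, -0.06]
[-89.9  47.  149.8] [605.2 158.4 206.4] [-39.6, -0.8, 29.5, 0.09, 0.03, -0.06]
scene (45, 55, 92) [308.9 204.3]
scene (45, -55, 92) [358.6 211.2]
scene (68, 48, 63) [314.6 215.1]
scene (68, -48, 63) [356.7 221.2]
scene (-45, -55, 0) [344.5 266.9]
scene (-45, 55, 0) [292.3 257.9]
scene (-45, -55, 46) [346.3 245. ]
top (45, 55, 92) [285.4 201.6]
top (45, -55, 92) [326.4 175.7]
top (68, 48, 63) [284.8 197.6]
top (68, -48, 63) [319.8 175.5]
top (-45, -55, 0) [351.2 221. ]
top (-45, 55, 0) [311.9 246.4]
top (-45, -55, 46) [349.9 213.5]
```

View pics/s5c.png

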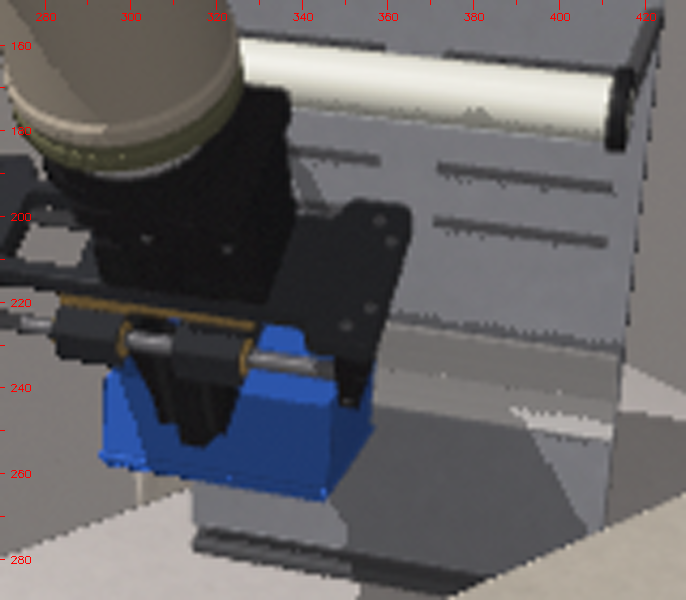

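View pics/t5c.png

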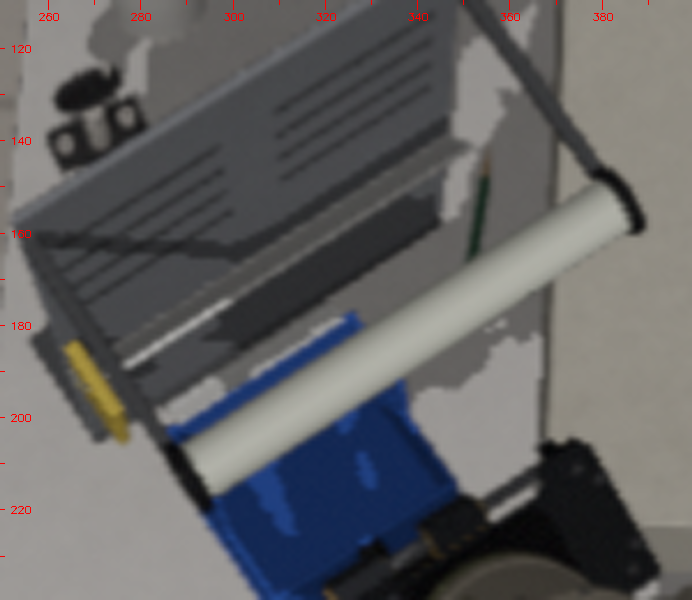

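The top view puts the bin's rear corners at (286.5,203) and (326.5,177.5), about 1–1.5 px (2–3 mm) further from the panel than predicted. The scene view agrees within 1 px. I'll pass the strip over the rail and allow 1–2 mm extra toward the panel.

Call:
{"op": "step_arm", "data": {
  "motion": [
    [[-11,0,6,0,0,0,1],[-22,-0.5,12,0,0,0,1],[-32,-0.5,20,0,0,0,1],[-40,-0.5,27,0,0,0,1],[-40.5,-0.5,30,0,0,0,1],[-40.5,-0.5,30,0,0,0,1],[-40.5,-0.5,30,0,0,0,1]]
  ]
}}

```text
time_s: 7.75
tcp_pos: [606.0, 159.4, 206.5]
tcp_rot: [-0.856, 2.583, 0.192]
contact_force: [0.7, -0.2, -1.6]
gripper_width: 0.155
```

```bash
python3 - <<'E'
from h import *
s=observe();rpt(s);p,R=pose(s)
for k in (dict(tip=(-11,194),y=47.5,pitch=10),dict(tip=(-11,194),y=47.5,pitch=0)):
    t,Rt,oo=tool_for(**k);print(oo.round(1),t.round(1),delta(p,R,t,Rt))
for n in ("scene","top"):
    im=get_image(n); cv2.imwrite(f"pics/{n}6.png",im["color"][:,:,::-1])
    o,B=bin_from_tool(p,R)
    for l in ((45,55,92),(45,-55,92),(68,48,63),(68,-48,63),(-45,-55,0)): print(n,l,proj(im,rackW(o+B@np.array(l))).round(1))
crop("pics/scene6.png",270,150,430,290,"pics/s6c.png")
crop("pics/top6.png",260,130,360,220,"pics/t6c.png")
E
```

```text
t 7.75 bin(rack) [-88.7  47.4 149.9] yaw,pitch,roll [0.   9.95 0.1 ] tip [-10.8  47.3 200.2] F [ 0.7 -0.2 -1.6] M [-0.44  0.75 -0.02] w 0.155 q [-1.08  0.07  0.9   1.91 -0.33  0.82  2.19]
[-88.9  47.5 143.8] [605.7 159.4 200.4] [2.7, 0.2, 5.4, 0.08, 0.05, -0.06]
[-79.   47.5 131. ] [606.5 160.  176.3] [12.1, 0.1, 27.7, 0.08, -9.95, -0.06]
scene (45, 55, 92) [316.3 199.9]
scene (45, -55, 92) [363.9 206.3]
scene (68, 48, 63) [321.5 210.3]
scene (68, -48, 63) [361.9 216. ]
scene (-45, -55, 0) [350.8 258.9]
top (45, 55, 92) [274.1 185.1]
top (45, -55, 92) [314.7 159.6]
top (68, 48, 63) [273.9 181.6]
top (68, -48, 63) [308.4 159.9]
top (-45, -55, 0) [339.6 204.9]
```

View pics/s6c.png

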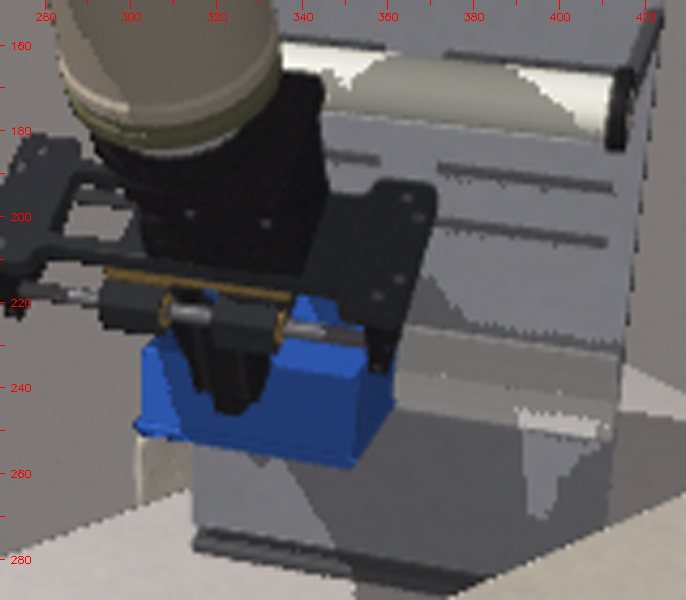

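View pics/t6c.png

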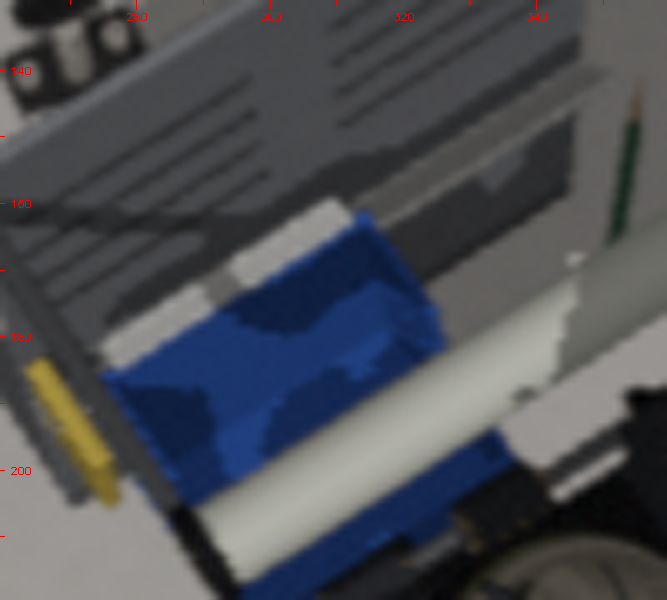

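The strip's white top, about (278,182)–(312,160), lies behind the rail line, and the bin's right rear corner is at (315.5,161.5). No contact force. Levelling next.

Call:
{"op": "step_arm", "data": {
  "motion": [
    [[2.4,0,6.5,0,-2,0,1],[4,0,11,0,-4,0,1],[6.5,0,16.5,0,-6,0,1],[8.7,0,22,0,-8,0,1],[11,0,28,0,-10,0,1],[11,0,28,0,-10,0,1],[11,0,28,0,-10,0,1],[11,0,28,0,-10,0,1]]
  ]
}}

```text
time_s: 8.52
tcp_pos: [607.6, 161.0, 176.7]
tcp_rot: [-0.803, 2.421, 0.256]
contact_force: [-1.1, -1.3, -4.3]
gripper_width: 0.155
```

```bash
python3 - <<'E'
from h import *
s=observe();rpt(s);p,R=pose(s)
for k in (dict(tip=(-9,175),y=47.5,pitch=0),dict(tip=(-8,164),y=47.5,pitch=0)):
    t,Rt,oo=tool_for(**k);print(oo.round(1),t.round(1),delta(p,R,t,Rt))
for n in ("scene","top"):
    im=get_image(n); cv2.imwrite(f"pics/{n}7.png",im["color"][:,:,::-1])
    o,B=bin_from_tool(p,R)
    for l in ((45,55,92),(45,-55,92),(68,48,63),(68,-48,63),(-45,-55,0),(-45,55,0)): print(n,l,proj(im,rackW(o+B@np.array(l))).round(1))
crop("pics/scene7.png",280,190,380,270,"pics/s7c.png")
crop("pics/top7.png",260,130,360,220,"pics/t7c.png")
E
```

```text
t 8.5167 bin(rack) [-77.5  47.8 131.5] yaw,pitch,roll [ 0.03 -0.03  0.11] tip [ -9.6  47.7 194.5] F [-1.1 -1.3 -4.3] M [-1.28  1.67 -0.07] w 0.155 q [-1.06  0.01  0.89  2.08 -0.53  0.56  2.42]
[-77.   47.5 112. ] [608.1 161.2 157.3] [10.7, -0.2, 16.2, 0.11, 0.03, -0.04]
[-76.   47.5 101. ] [608.9 161.8 146.3] [16.2, -0.3, 25.8, 0.11, 0.03, -0.04]
scene (45, 55, 92) [315.6 204.4]
scene (45, -55, 92) [363.1 210.8]
scene (68, 48, 63) [321.5 212.3]
scene (68, -48, 63) [361.7 218. ]
scene (-45, -55, 0) [351.4 267.1]
scene (-45, 55, 0) [302.6 258.7]
top (45, 55, 92) [275.3 187.8]
top (45, -55, 92) [315.6 162.5]
top (68, 48, 63) [273.7 182. ]
top (68, -48, 63) [308.1 160.4]
top (-45, -55, 0) [336.9 204.4]
top (-45, 55, 0) [298.8 228.8]
```

View pics/s7c.png

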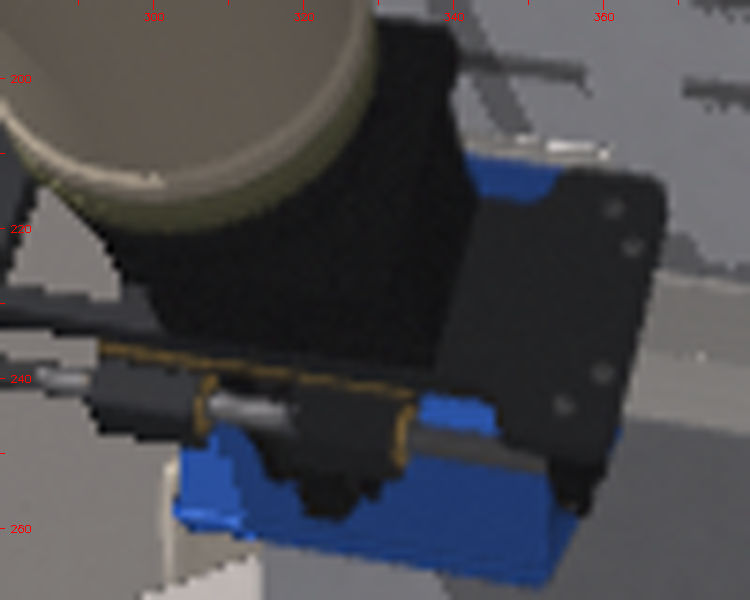

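View pics/t7c.png

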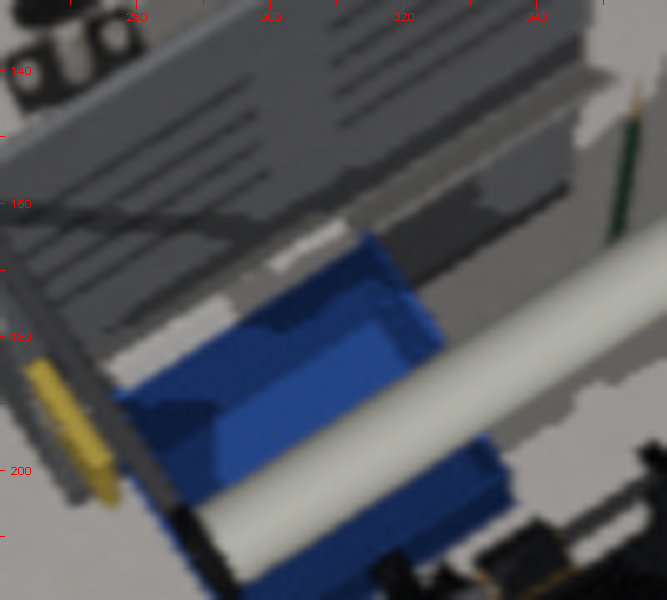

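```bash
python3 - <<'E'
from h import *
for i in range(3): rpt(observe()); get_image("top")
E
```

```text
t 8.6167 bin(rack) [-77.   47.8 131.8] yaw,pitch,roll [ 0.05 -0.06  0.08] tip [ -9.   47.8 194.8] F [-1.2 -0.7 -5.2] M [-1.25  1.77 -0.07] w 0.157 q [-1.06  0.01  0.89  2.08 -0.53  0.56  2.43]
t 8.6667 bin(rack) [-76.9  47.9 131.7] yaw,pitch,roll [ 0.05 -0.06  0.07] tip [ -9.   47.8 194.8] F [-0.3 -1.9 -4.3] M [-1.25  1.68 -0.02] w 0.159 q [-1.06  0.01  0.89  2.08 -0.53  0.56  2.43]
t 8.7167 bin(rack) [-76.9  47.9 131.7] yaw,pitch,roll [ 0.05 -0.06  0.07] tip [ -9.   47.9 194.7] F [-1.2 -1.4 -4.2] M [-1.22  1.57 -0.04] w 0.157 q [-1.06  0.01  0.89  2.08 -0.53  0.56  2.43]
```

```bash
python3 - <<'E'
from h import *
s=observe();p,R=pose(s);im=withpose(get_image("wrist"),s);cv2.imwrite("pics/w7.png",im["color"][:,:,::-1])
crop("pics/w7.png",200,200,440,370,"pics/w7c.png")
o,B=bin_from_tool(p,R)
for l in ((-45,55,0),(-45,-55,0),(-45,55,46),(-45,-55,46)): print(l,proj(im,rackW(o+B@np.array(l))).round(1))
E
```

```text
(-45, 55, 0) [409.5 253.4]
(-45, -55, 0) [236.9 253.5]
(-45, 55, 46) [423.1 317.9]
(-45, -55, 46) [223.6 318. ]
```

View pics/w7c.png

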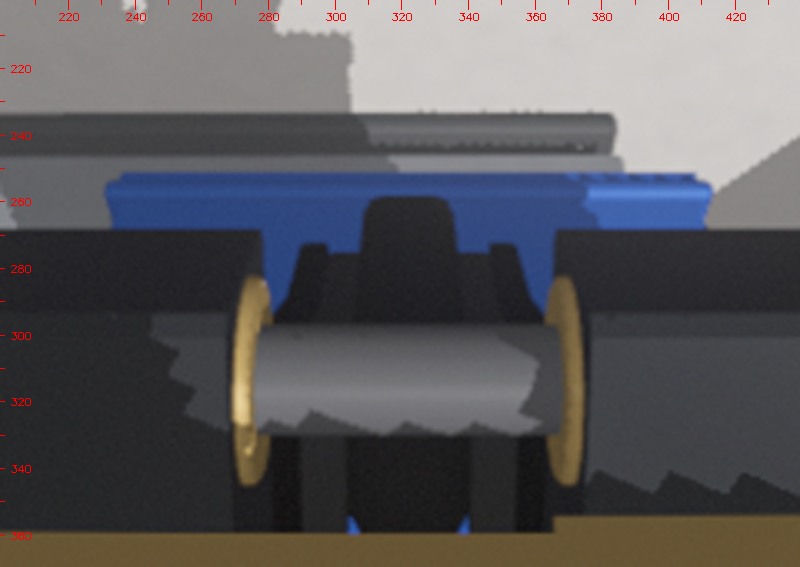

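```bash
python3 - <<'E'
from h import *
for n in ("w3","wrist4","w7"):
    h=cv2.cvtColor(cv2.imread(f"pics/{n}.png"),cv2.COLOR_BGR2HSV)
    out=[]
    for u in (250,270,290,350,370,390):
        c=h[200:330,u]; v=np.where((c[:,0]>100)&(c[:,0]<130)&(c[:,1]>120))[0]; out.append(int(v.min()+200) if len(v) else None)
    print(n,out)
E
```

```text
w3 [259, 258, 258, 258, 258, 258]
wrist4 [257, 257, 256, 256, 256, 257]
w7 [252, 252, 252, 252, 252, 253]
```

The wrist view shows the bin's front lower edge at v=252, against 256.5 after the lift. That means the bin has turned about 2.4° nose-up in the grip. With the steady outward force (about 2 N), it fits the feet touching the panel. I'll update the grasp model and back off slightly.

```bash
sed -i 's/Ry(1.0)/Ry(3.4)/' h.py; python3 - <<'E'
from h import *
s=observe();rpt(s);p,R=pose(s)
for n in ("scene","top"):
    im=get_image(n)
    o,B=bin_from_tool(p,R)
    for l in ((45,55,92),(45,-55,92),(-45,-55,0)): print(n,l,proj(im,rackW(o+B@np.array(l))).round(1))
o,B=bin_from_tool(p,R); print("feet",[ (o+B@np.array([76,0,z])).round(1) for z in (6,18)])
for k in (dict(tip=(-13,190),y=47.5,pitch=0.5),dict(tip=(-11,178),y=47.5,pitch=0.5)):
    t,Rt,oo=tool_for(**k);print(oo.round(1),t.round(1),delta(p,R,t,Rt))
E
```

```text
t 8.8167 bin(rack) [-79.5  47.9 128.3] yaw,pitch,roll [0.04 2.33 0.07] tip [ -9.   47.8 188.4] F [-1.  -1.3 -3.3] M [-1.14  1.56 -0.  ] w 0.161 q [-1.06  0.01  0.89  2.08 -0.54  0.56  2.43]
scene (45, 55, 92) [315.8 206.1]
scene (45, -55, 92) [363.1 212.6]
scene (-45, -55, 0) [351.2 268.1]
top (45, 55, 92) [275.1 187.9]
top (45, -55, 92) [315.2 162.6]
top (-45, -55, 0) [337.3 205.1]
feet [array([ -3.3,  47.9, 131.2]), array([ -2.8,  47.9, 143.2])]
[-81.5  47.5 127.6] [605.3 159.1 173.9] [4.5, -0.2, 0.3, 0.08, -1.83, -0.01]
[-79.5  47.5 115.6] [606.9 160.3 161.9] [9.8, -0.3, 11.2, 0.08, -1.83, -0.01]
```

Geometry check: with the bin level about 30 mm above home, the tops of the rear feet (z about 143–149) meet the rail's underside near its root. That explains the outward and downward force. I'll back out a few mm and lower so the feet pass under the rail root.

Call:
{"op": "step_arm", "data": {
  "motion": [
    [[2.5,0,-1.5,0,0,0,1],[4.5,0,-1,0,-0.6,0,1],[5.3,0,-0.3,0,-1.2,0,1],[6,0,1,0,-1.8,0,1],[6,0,1,0,-1.8,0,1],[6,0,1,0,-1.8,0,1],[6,0,1,0,-1.8,0,1]]
  ]
}}

```text
time_s: 9.5
tcp_pos: [604.5, 158.6, 172.5]
tcp_rot: [-0.792, 2.39, 0.266]
contact_force: [-0.4, 0.3, -1.7]
gripper_width: 0.158
```

```bash
cat > chk.py <<'E'
from h import *
import sys
tag=sys.argv[1]
s=observe();rpt(s);p,R=pose(s);o,B=bin_from_tool(p,R)
for n in ("scene","top","wrist"):
    im=get_image(n); cv2.imwrite(f"pics/{n}{tag}.png",im["color"][:,:,::-1])
    if n=="wrist": im=withpose(im,s)
    print(n,[proj(im,rackW(o+B@np.array(l))).round(1).tolist() for l in ((45,55,92),(45,-55,92),(-45,-55,0),(-45,55,0))])
h=cv2.cvtColor(cv2.imread(f"pics/wrist{tag}.png"),cv2.COLOR_BGR2HSV);out=[]
for u in (250,270,290,350,370,390):
    c=h[200:330,u]; v=np.where((c[:,0]>100)&(c[:,0]<130)&(c[:,1]>120))[0]; out.append(int(v.min()+200) if len(v) else None)
print("edge v",out)
crop(f"pics/scene{tag}.png",280,190,380,270,f"pics/s{tag}c.png")
crop(f"pics/top{tag}.png",260,130,360,220,f"pics/t{tag}c.png")
a=cv2.imread(f"pics/s{tag}c.png");b=cv2.imread(f"pics/t{tag}c.png")
a=cv2.resize(a,(450,360));b=cv2.resize(b,(400,360));cv2.imwrite(f"pics/st{tag}.png",cv2.resize(np.hstack([a,b]),(800,339)))
E
python3 chk.py 8
python3 - <<'E'
from h import *
p,R=pose(observe())
for k in (dict(tip=(-13.5,183),y=47.5,pitch=0),dict(tip=(-10.5,172),y=47.5,pitch=0),dict(tip=(-8,164),y=47.5,pitch=0)):
    t,Rt,oo=tool_for(**k);print(oo.round(1),t.round(1),delta(p,R,t,Rt))
E
```

```text
t 9.5 bin(rack) [-82.5  47.6 126.1] yaw,pitch,roll [0.01 0.51 0.09] tip [-13.9  47.6 188.5] F [-0.4  0.3 -1.7] M [-0.66  0.95  0.  ] w 0.158 q [-1.06 -0.01  0.9   2.12 -0.59  0.52  2.49]
scene [[315.1, 207.4], [362.6, 214.0], [350.8, 270.3], [302.0, 261.8]]
top [[276.6, 190.0], [316.7, 164.7], [338.1, 206.5], [300.1, 230.9]]
wrist [[404.3, 437.2], [242.3, 437.3], [236.5, 249.2], [409.9, 249.0]]
edge v [252, 252, 252, 253, 252, 253]
[-81.5  47.5 120. ] [605.  158.9 165.7] [3.6, -0.1, 5.7, 0.07, -0.52, -0.03]
[-78.5  47.5 109. ] [607.4 160.7 154.7] [7.8, -0.1, 16.3, 0.07, -0.52, -0.03]
[-76.   47.5 101. ] [609.4 162.2 146.7] [10.6, -0.1, 24.2, 0.07, -0.52, -0.03]
```

View pics/t8c.png

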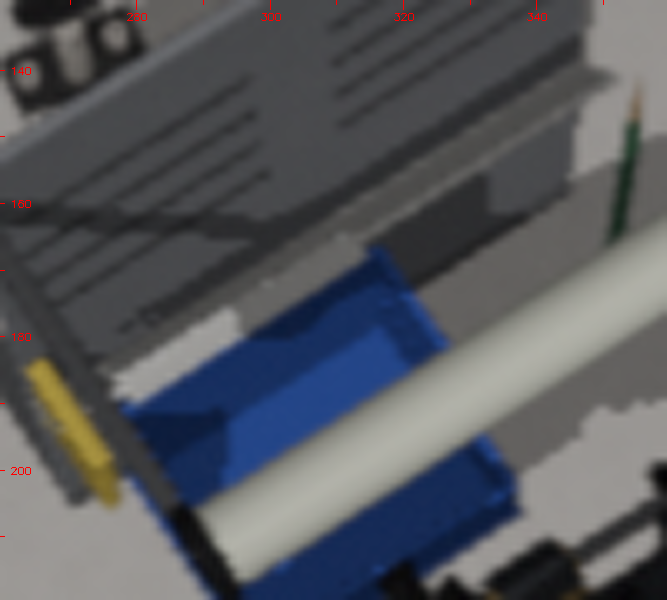

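Forces cleared once I backed out. The top view still shows the bin about 1.5 px (2–3 mm) further out than modelled: its corner is at (317.5,166.5) against a predicted (316.7,164.7). I'll add 2.5 mm toward the panel while lowering, and watch the force.

Call:
{"op": "step_arm", "data": {
  "motion": [
    [[0,0,3,0,0,0,1],[0,0,4.5,0,-0.5,0,1],[2,0,7,0,-0.5,0,1],[2,0,7,0,-0.5,0,1],[2,0,7,0,-0.5,0,1]]
  ]
}}

```text
time_s: 10.07
tcp_pos: [606.3, 160.0, 165.0]
tcp_rot: [-0.79, 2.383, 0.269]
contact_force: [0.7, -0.2, -2.6]
gripper_width: 0.154
```

```bash
python3 chk.py 9
python3 - <<'E'
from h import *
p,R=pose(observe())
for k in (dict(tip=(-9,175),y=47.5,pitch=0),dict(tip=(-6.5,166),y=47.5,pitch=0),):
    t,Rt,oo=tool_for(**k);print(oo.round(1),t.round(1),delta(p,R,t,Rt))
E
```

```text
t 10.0667 bin(rack) [-79.9  47.7 119.1] yaw,pitch,roll [0.01 0.09 0.08] tip [-11.8  47.6 182. ] F [ 0.7 -0.2 -2.6] M [-0.61  0.98 -0.02] w 0.154 q [-1.05  0.02  0.9   2.13 -0.65  0.5   2.55]
scene [[315.3, 209.7], [362.6, 216.3], [351.0, 272.5], [302.4, 264.0]]
top [[276.3, 190.1], [316.3, 164.9], [337.4, 206.4], [299.6, 230.7]]
wrist [[404.3, 437.3], [242.3, 437.3], [236.5, 249.2], [409.9, 249.1]]
edge v [252, 252, 252, 253, 253, 253]
[-77.   47.5 112. ] [608.6 161.6 157.7] [2.7, -0.1, 7.7, 0.07, -0.04, -0.04]
[-74.5  47.5 103. ] [610.6 163.1 148.7] [6.2, -0.1, 16.4, 0.07, -0.04, -0.04]
```

View pics/t9c.png

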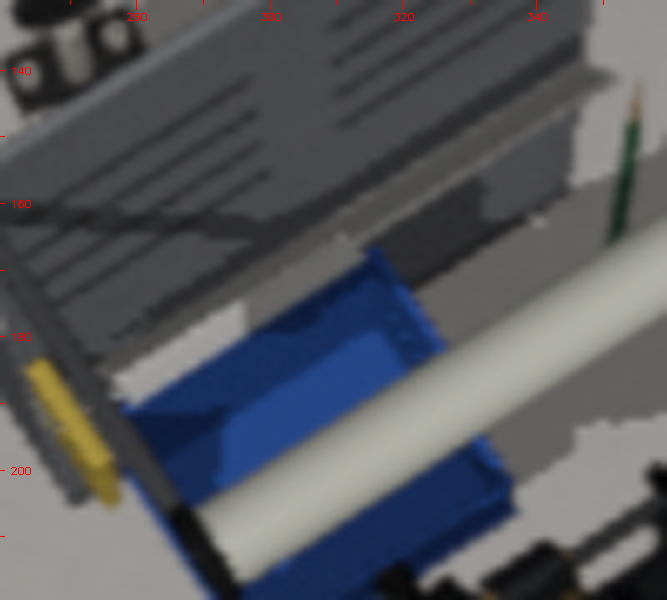

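Joint 7 is at 2.55, close to its 2.6 limit, so I won't lower further at this tool lean. Instead I'll lower with the tool turned back about 4.5° (bin slightly nose-up). Once the strip is seated, I'll let the bin pivot in the grip to level.

```bash
python3 - <<'E'
from h import *
p,R=pose(observe())
for k in (dict(tip=(-10.5,182),y=47.5,pitch=4.5),dict(tip=(-9,175),y=47.5,pitch=4.5),dict(tip=(-7,168),y=47.5,pitch=4.5),dict(tip=(-6,163),y=47.5,pitch=4.5)):
    t,Rt,oo=tool_for(**k);print(oo.round(1),t.round(1),delta(p,R,t,Rt))
E
```

```text
[-83.2  47.5 124.5] [606.7 160.1 175.5] [-6.2, -0.1, -7.9, 0.07, 4.46, -0.03]
[-81.7  47.5 117.5] [607.9 161.  168.5] [-3.1, -0.1, -1.4, 0.07, 4.46, -0.03]
[-79.7  47.5 110.5] [609.5 162.2 161.5] [-0.5, -0.1, 5.4, 0.07, 4.46, -0.03]
[-78.7  47.5 105.5] [610.3 162.8 156.5] [1.8, -0.1, 9.9, 0.07, 4.46, -0.03]
```

Call:
{"op": "step_arm", "data": {
  "motion": [
    [[-3,0,-4,0,2.2,0,1],[-6,0,-8,0,4.5,0,1],[-4.6,0,-4.6,0,4.5,0,1],[-3.1,0,-1.4,0,4.5,0,1],[-1.8,0,2,0,4.5,0,1],[-1.8,0,2,0,4.5,0,1],[-1.8,0,2,0,4.5,0,1]]
  ]
}}

```text
time_s: 10.8
tcp_pos: [608.0, 161.3, 163.8]
tcp_rot: [-0.814, 2.457, 0.242]
contact_force: [-0.5, -0.5, -1.7]
gripper_width: 0.161
```

```bash
python3 chk.py 10
python3 - <<'E'
from h import *
p,R=pose(observe())
for k in (dict(tip=(-7,168),y=47.5,pitch=4.5),dict(tip=(-6,163),y=47.5,pitch=4.5)):
    t,Rt,oo=tool_for(**k);print(oo.round(1),t.round(1),delta(p,R,t,Rt))
E
```

```text
t 10.8 bin(rack) [-81.6  47.7 112.6] yaw,pitch,roll [-0.    4.61  0.1 ] tip [ -8.8  47.6 170. ] F [-0.5 -0.5 -1.7] M [-0.57  0.87  0.01] w 0.161 q [-1.06  0.06  0.9   2.06 -0.55  0.59  2.43]
scene [[316.1, 212.9], [362.9, 219.5], [350.7, 274.1], [302.1, 265.5]]
top [[275.5, 189.5], [315.2, 164.6], [337.8, 207.3], [300.0, 231.5]]
wrist [[404.2, 437.2], [242.3, 437.2], [236.5, 249.1], [409.9, 249.0]]
edge v [252, 252, 252, 253, 252, 253]
[-79.7  47.5 110.5] [609.5 162.2 161.5] [0.7, -0.0, 3.4, 0.07, -0.04, -0.06]
[-78.7  47.5 105.5] [610.3 162.8 156.5] [2.5, -0.0, 8.1, 0.07, -0.04, -0.06]
```

View pics/t10c.png

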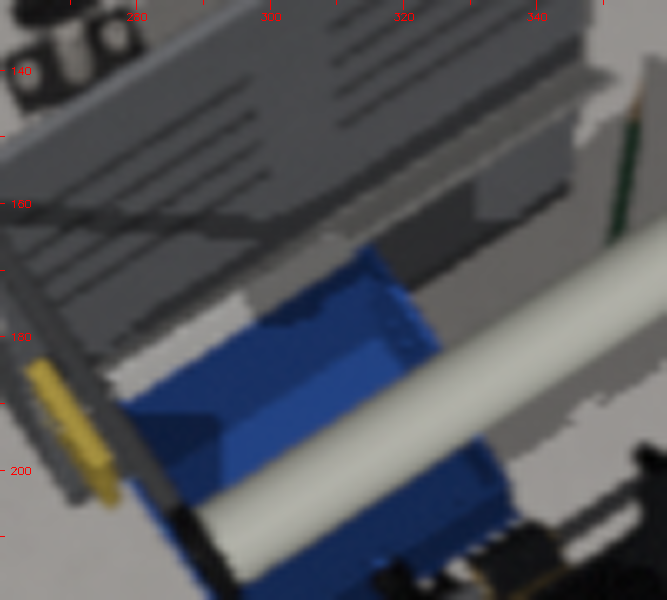

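Call:
{"op": "step_arm", "data": {
  "motion": [
    [[0.7,0,3.4,0,0,0,1],[1.6,0,5.8,0,0,0,1],[2.5,0,8.1,0,0,0,1],[2.5,0,8.1,0,0,0,1]]
  ]
}}

```text
time_s: 11.28
tcp_pos: [610.1, 163.1, 156.0]
tcp_rot: [-0.815, 2.457, 0.242]
contact_force: [-0.4, 0.1, -2.0]
gripper_width: 0.156
```

```bash
python3 chk.py 11
python3 - <<'E'
from h import *
p,R=pose(observe());print("down",(R.T@[0,0,-1]).round(3),"rack+x",(R.T@Rz(RACK[2])[:,0]).round(3))
E
```

```text
t 11.2833 bin(rack) [-78.8  48.  104.8] yaw,pitch,roll [0.04 4.59 0.09] tip [ -6.   47.9 162.2] F [-0.4  0.1 -2. ] M [-0.56  0.93 -0.  ] w 0.156 q [-1.05  0.09  0.89  2.06 -0.6   0.58  2.47]
scene [[316.3, 215.5], [362.9, 222.1], [350.8, 276.5], [302.5, 267.9]]
top [[275.1, 189.6], [314.5, 164.8], [337.0, 207.2], [299.5, 231.3]]
wrist [[404.2, 437.2], [242.3, 437.2], [236.5, 249.1], [409.9, 249.0]]
edge v [253, 253, 253, 253, 253, 253]
down [ 0.542 -0.001  0.84 ] rack+x [-0.84  -0.     0.542]
```

View pics/t11c.png

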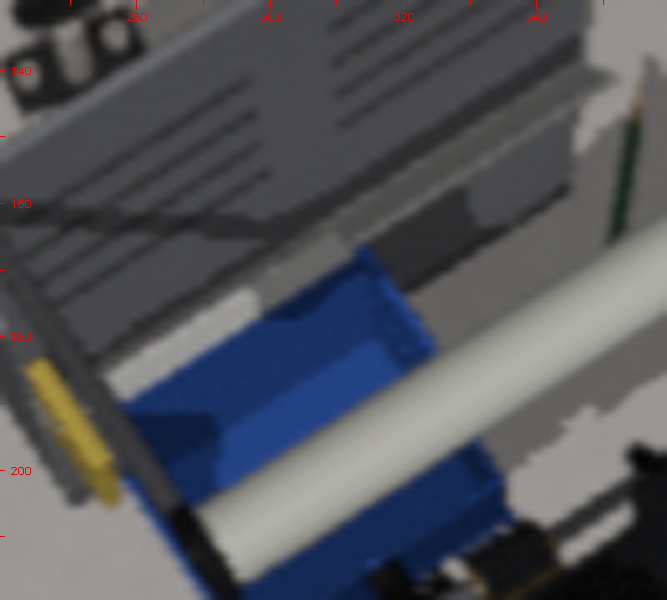

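View pics/s11c.png

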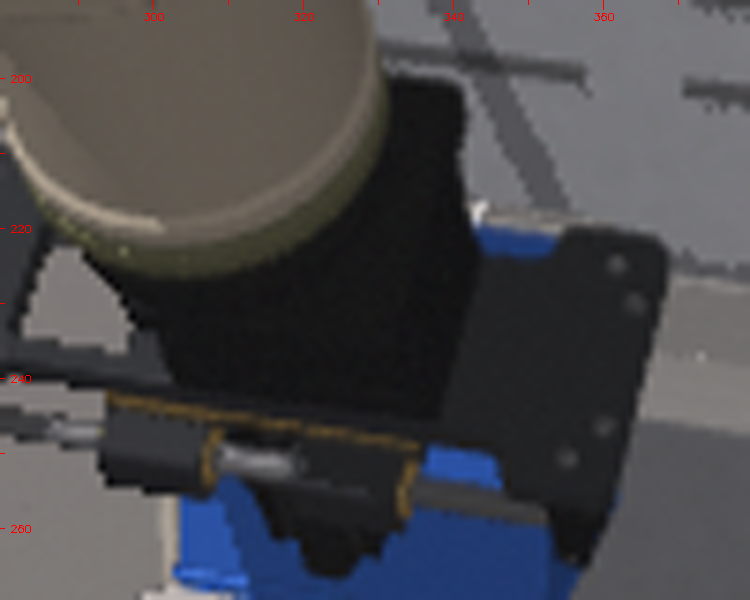

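Call:
{"op": "step_arm", "data": {
  "motion": [
    [[1.1,0,1.7,0,0,0,1],[2.2,0,3.4,0,0,0,1],[2.2,0,3.4,0,0,0,1]]
  ]
}}

```text
time_s: 11.68
tcp_pos: [610.3, 163.1, 152.3]
tcp_rot: [-0.814, 2.456, 0.242]
contact_force: [0.0, -0.0, -2.5]
gripper_width: 0.156
```

```bash
python3 -c "
from h import *
rpt(observe())"
```

```text
t 11.6833 bin(rack) [-78.6  47.9 101.2] yaw,pitch,roll [0.03 4.56 0.09] tip [ -5.8  47.8 158.6] F [ 0.  -0.  -2.5] M [-0.56  0.84  0.02] w 0.156 q [-1.04  0.09  0.89  2.07 -0.62  0.57  2.49]
```

Call:
{"op": "step_arm", "data": {
  "motion": [
    [[0.6,0,0.8,0,0,0,1],[1.1,0,1.7,0,0,0,1],[1.1,0,1.7,0,0,0,1]]
  ]
}}

```text
time_s: 11.93
tcp_pos: [610.8, 163.2, 151.0]
tcp_rot: [-0.814, 2.455, 0.242]
contact_force: [2.2, 0.1, -0.7]
gripper_width: 0.157
```

```bash
python3 chk.py 12
```

```text
t 11.9333 bin(rack) [-78.1  47.6 100. ] yaw,pitch,roll [0.01 4.49 0.07] tip [ -5.4  47.5 157.5] F [ 2.2  0.1 -0.7] M [-0.25  0.28  0.01] w 0.157 q [-1.04  0.1   0.88  2.07 -0.63  0.57  2.49]
scene [[316.6, 217.3], [363.0, 223.9], [351.0, 278.2], [302.8, 269.7]]
top [[275.2, 189.9], [314.5, 165.1], [337.0, 207.4], [299.6, 231.5]]
wrist [[404.2, 437.2], [242.3, 437.2], [236.5, 249.1], [409.9, 249.0]]
edge v [253, 253, 253, 253, 253, 253]
```

View pics/t12c.png

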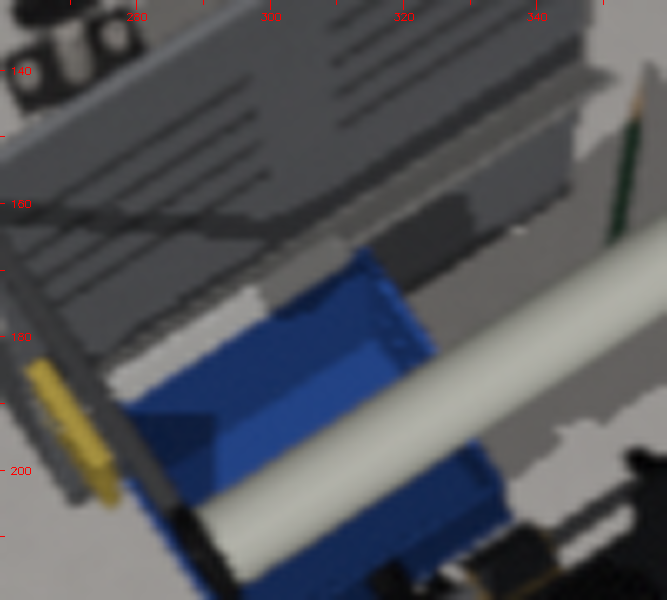

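View pics/wrist12.png

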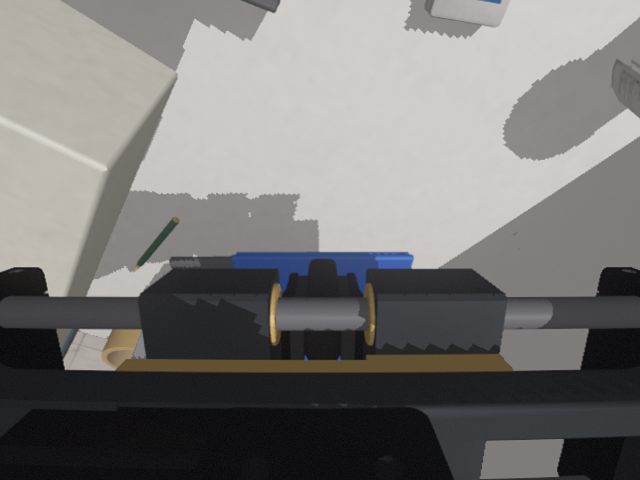

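Contact now: force is up and toward the panel, along the rail's rear-face normal. The strip has landed behind the rail. While it is lightly loaded I'll slide it left until it touches the end stop.

Call:
{"op": "step_arm", "data": {
  "motion": [
    [[0,2,0,0,0,0,1],[0,4,0,0,0,0,1],[0,5,0,0,0,0,1],[0,5,0,0,0,0,1],[0,5,0,0,0,0,1]]
  ]
}}

```text
time_s: 12.5
tcp_pos: [607.8, 167.2, 151.1]
tcp_rot: [-0.814, 2.455, 0.242]
contact_force: [3.7, 1.0, 0.2]
gripper_width: 0.158
```

```bash
python3 -c "
from h import *
s=observe();rpt(s);print('F rack',(Rz(RACK[2]).T@s['contact_force']).round(1),'M rack',(Rz(RACK[2]).T@s['moment']).round(2))"
```

```text
t 12.5 bin(rack) [-78.1  52.6 100.1] yaw,pitch,roll [0.01 4.48 0.07] tip [ -5.4  52.5 157.6] F [3.7 1.  0.2] M [-0.29 -0.24 -0.41] w 0.158 q [-1.05  0.09  0.88  2.07 -0.61  0.56  2.47]
F rack [ 3.5 -1.4  0.2] M rack [-0.38 -0.02 -0.41]
```

Call:
{"op": "step_arm", "data": {
  "motion": [
    [[0,1,0,0,0,0,1],[0,2,0,0,0,0,1],[0,2,0,0,0,0,1]]
  ]
}}

```text
time_s: 12.75
tcp_pos: [606.6, 168.8, 151.1]
tcp_rot: [-0.814, 2.455, 0.242]
contact_force: [6.5, 0.1, -0.6]
gripper_width: 0.16
```

```bash
python3 -c "
from h import *
s=observe();rpt(s);print('F rack',(Rz(RACK[2]).T@s['contact_force']).round(1),'M rack',(Rz(RACK[2]).T@s['moment']).round(2))"; python3 chk.py 13
```

```text
t 12.75 bin(rack) [-78.1  54.6 100.1] yaw,pitch,roll [0.   4.49 0.06] tip [ -5.4  54.5 157.6] F [ 6.5  0.1 -0.6] M [-0.28 -0.42 -0.55] w 0.16 q [-1.06  0.09  0.88  2.08 -0.6   0.56  2.46]
F rack [ 5.2 -3.8 -0.6] M rack [-0.47 -0.17 -0.55]
t 12.75 bin(rack) [-78.1  54.6 100.1] yaw,pitch,roll [0.   4.49 0.06] tip [ -5.4  54.5 157.6] F [ 6.5  0.1 -0.6] M [-0.28 -0.42 -0.55] w 0.16 q [-1.06  0.09  0.88  2.08 -0.6   0.56  2.46]
scene [[313.7, 216.8], [360.0, 223.5], [347.8, 277.6], [299.9, 269.1]]
top [[272.7, 191.5], [312.1, 166.7], [334.6, 208.9], [297.2, 233.0]]
wrist [[404.2, 437.2], [242.3, 437.2], [236.5, 249.1], [409.9, 249.0]]
edge v [253, 253, 253, 253, 253, 253]
```

View pics/t13c.png

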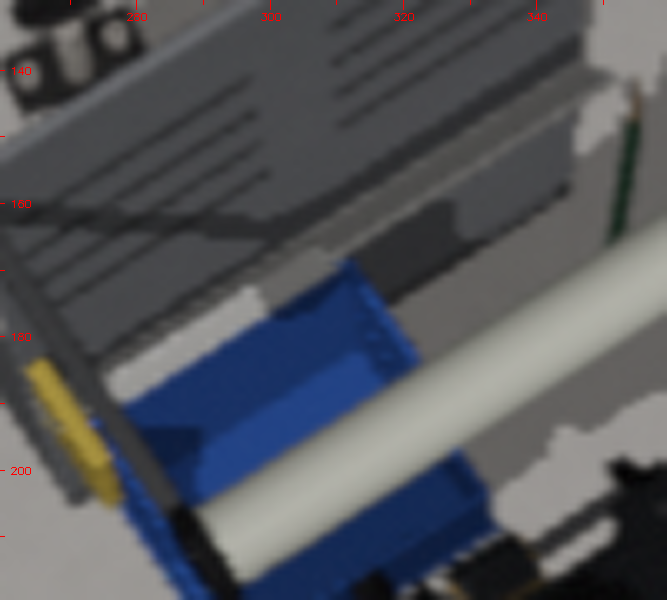

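Call:
{"op": "step_arm", "data": {
  "motion": [
    [[-1.2,0,0.8,0,0,0,1],[-0.7,0,1.7,0,0,0,1],[-0.2,0,2.5,0,0,0,1],[-0.2,0,2.5,0,0,0,1]]
  ]
}}

```text
time_s: 13.23
tcp_pos: [607.0, 168.8, 148.9]
tcp_rot: [-0.814, 2.457, 0.244]
contact_force: [-14.6, -8.6, 17.1]
gripper_width: 0.162
```

```bash
cat > f.py <<'E'
from h import *
s=observe();rpt(s);print('F rack',(Rz(RACK[2]).T@s['contact_force']).round(1),'M rack',(Rz(RACK[2]).T@s['moment']).round(2))
p,R=pose(s);g=p-19*R[:,2];print("grip in rack",(Rz(RACK[2]).T@(g-[RACK[0],RACK[1],0])).round(1))
E
python3 f.py
```

```text
t 13.2333 bin(rack) [-77.9  54.4  97.8] yaw,pitch,roll [0.01 4.57 0.18] tip [ -5.1  54.2 155.2] F [-14.6  -8.6  17.1] M [-0.65  1.38  0.28] w 0.162 q [-1.05  0.09  0.88  2.08 -0.62  0.56  2.47]
F rack [-16.8   1.8  17.1] M rack [0.31 1.5  0.28]
grip in rack [-153.4   53.7  164.8]
```

Force is now 17 N up and 17 N outward. The strip is bottomed on the rail and the feet are on the panel. I'll unload slightly, then push left against the stop.

Call:
{"op": "step_arm", "data": {
  "motion": [
    [[0.3,0,-1.2,0,0,0,1],[0.3,0,-1.5,0,0,0,1],[0.3,1,-1.5,0,0,0,1],[0.3,1,-1.5,0,0,0,1]]
  ]
}}

```text
time_s: 13.57
tcp_pos: [606.8, 169.1, 150.1]
tcp_rot: [-0.813, 2.455, 0.24]
contact_force: [9.9, -0.9, -1.9]
gripper_width: 0.155
```

```bash
python3 f.py
```

```text
t 13.5667 bin(rack) [-77.8  54.6  99.1] yaw,pitch,roll [-0.05  4.49 -0.01] tip [ -5.1  54.5 156.6] F [ 9.9 -0.9 -1.9] M [-1.05 -0.35 -0.62] w 0.155 q [-1.06  0.09  0.88  2.08 -0.6   0.56  2.46]
F rack [ 7.4 -6.7 -1.9] M rack [-1.05  0.35 -0.62]
grip in rack [-153.4   54.1  166.1]
```

Call:
{"op": "step_arm", "data": {
  "motion": [
    [[-0.3,0.2,0.5,0,0,0,1],[-0.2,0.2,1,0,0,0,1],[-0.2,0.2,1,0,0,0,1]]
  ]
}}

```text
time_s: 13.82
tcp_pos: [606.8, 168.9, 149.4]
tcp_rot: [-0.812, 2.456, 0.241]
contact_force: [-5.7, -7.8, 9.9]
gripper_width: 0.16
```

```bash
python3 f.py; python3 chk.py 14 >/dev/null
```

```text
t 13.8167 bin(rack) [-77.9  54.5  98.3] yaw,pitch,roll [-0.07  4.53  0.07] tip [ -5.1  54.3 155.7] F [-5.7 -7.8  9.9] M [-0.89  0.36 -0.22] w 0.16 q [-1.05  0.09  0.88  2.08 -0.61  0.56  2.47]
F rack [-9.2 -2.9  9.9] M rack [-0.5   0.82 -0.22]
grip in rack [-153.4   54.   165.3]
```

View pics/st14.png

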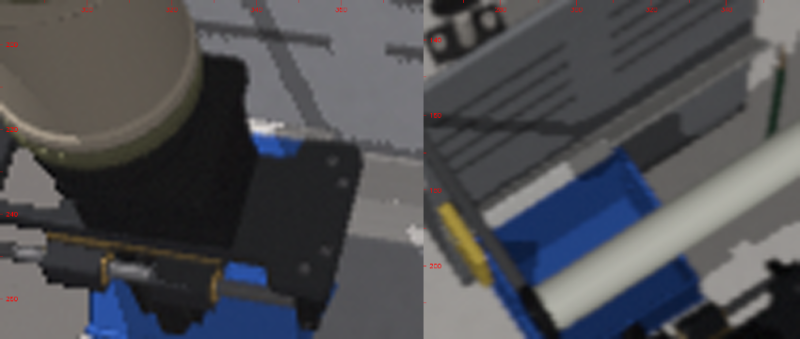

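The bin is against the yellow stop, with up and outward contact forces. Releasing now.

Call:
{"op": "step_arm", "data": {
  "motion": [
    [[0,0,0,0,0,0,-1],[0,0,0,0,0,0,-1],[0,0,0,0,0,0,-1],[0,0,0,0,0,0,-1],[0,0,0,0,0,0,-1],[0,0,0,0,0,0,-1],[0,0,0,0,0,0,-1],[0,0,0,0,0,0,-1],[0,0,0,0,0,0,-1],[0,0,0,0,0,0,-1]]
  ]
}}

```text
time_s: 14.8
tcp_pos: [606.4, 170.4, 149.0]
tcp_rot: [-0.814, 2.456, 0.242]
contact_force: [0.0, -0.3, -1.5]
gripper_width: 0.832
```

```bash
python3 f.py; python3 chk.py 15 ; python3 -c "
import cv2;from h import *
crop('pics/wrist15.png',200,200,440,370,'pics/w15c.png')"
```

```text
t 14.8 bin(rack) [-77.4  56.   98. ] yaw,pitch,roll [0.03 4.54 0.09] tip [ -4.6  55.9 155.4] F [ 0.  -0.3 -1.5] M [-0.28  0.58  0.02] w 0.832 q [-1.06  0.09  0.88  2.08 -0.61  0.56  2.47]
F rack [-0.2 -0.3 -1.5] M rack [0.12 0.63 0.02]
grip in rack [-152.9   55.3  165. ]
t 14.8 bin(rack) [-77.4  56.   98. ] yaw,pitch,roll [0.03 4.54 0.09] tip [ -4.6  55.9 155.4] F [ 0.  -0.3 -1.5] M [-0.28  0.58  0.02] w 0.832 q [-1.06  0.09  0.88  2.08 -0.61  0.56  2.47]
scene [[313.2, 217.4], [359.4, 224.1], [347.3, 278.2], [299.4, 269.6]]
top [[272.1, 191.8], [311.4, 167.0], [334.0, 209.2], [296.6, 233.2]]
wrist [[404.2, 437.2], [242.3, 437.2], [236.5, 249.1], [409.9, 249.0]]
edge v [254, 254, 254, 254, 254, 254]
```

View pics/w15c.png

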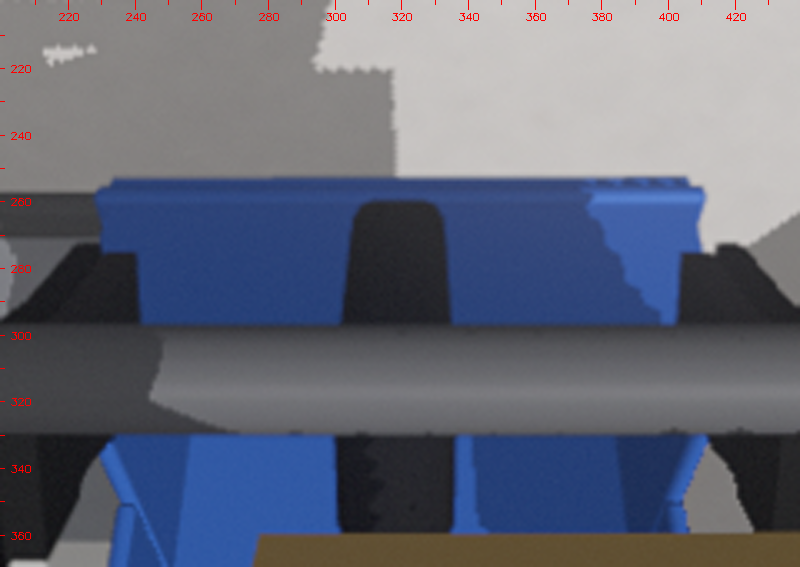

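The fingers are open and clear of the handle. Retreating along the tool axis.

Call:
{"op": "step_arm", "data": {
  "motion": [
    [[0,0,-15,0,0,0,-1],[0,0,-40,0,0,0,-1],[0,0,-70,0,0,0,-1],[0,0,-100,0,0,0,-1],[20,0,-120,0,0,0,-1],[50,0,-130,0,4,0,-1],[80,0,-135,0,8,0,-1],[90,0,-135,0,10,0,-1],[90,0,-135,0,10,0,-1]]
  ]
}}

```text
time_s: 15.7
tcp_pos: [486.5, 80.5, 213.3]
tcp_rot: [-0.868, 2.62, 0.177]
contact_force: [0.7, 0.1, -0.1]
gripper_width: 1.002
```

```bash
python3 f.py; python3 - <<'E'
from h import *
for n in ("scene","top","wrist"):
    im=get_image(n); cv2.imwrite(f"pics/{n}16.png",im["color"][:,:,::-1])
crop("pics/scene16.png",270,150,430,290,"pics/s16c.png")
crop("pics/top16.png",250,120,370,250,"pics/t16c.png")
E
```

```text
t 15.7 bin(rack) [-237.2   55.7  151.6] yaw,pitch,roll [ 0.   14.63  0.12] tip [-155.5   55.5  195.4] F [ 0.7  0.1 -0.1] M [-0.27  0.42 -0.03] w 1.002 q [-0.92 -0.34  0.68  2.13  0.07  0.91  1.95]
F rack [ 0.7 -0.3 -0.1] M rack [ 0.04  0.5  -0.03]
grip in rack [-299.8   55.   230.8]
```

View pics/s16c.png

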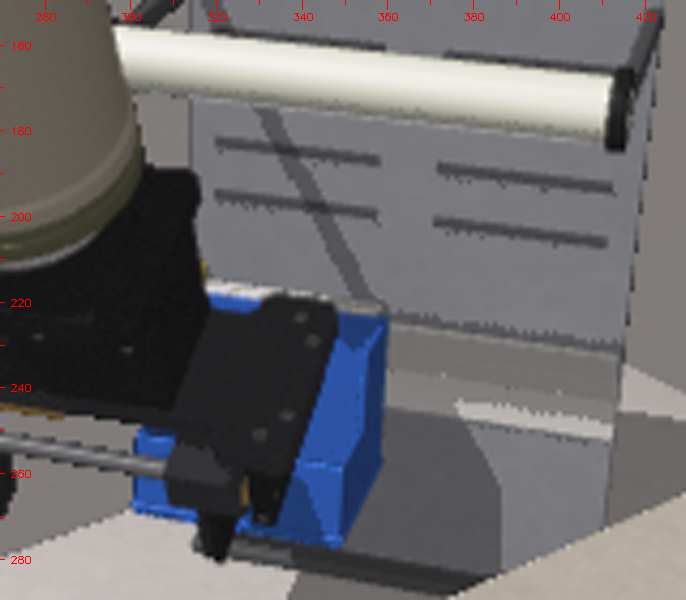

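View pics/t16c.png

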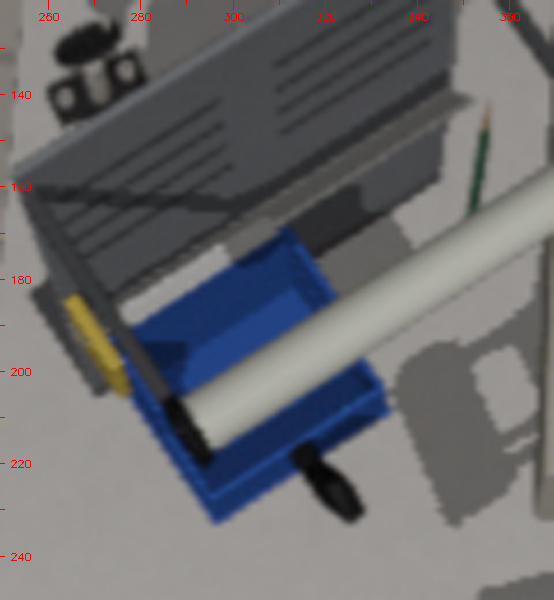

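View pics/wrist16.png

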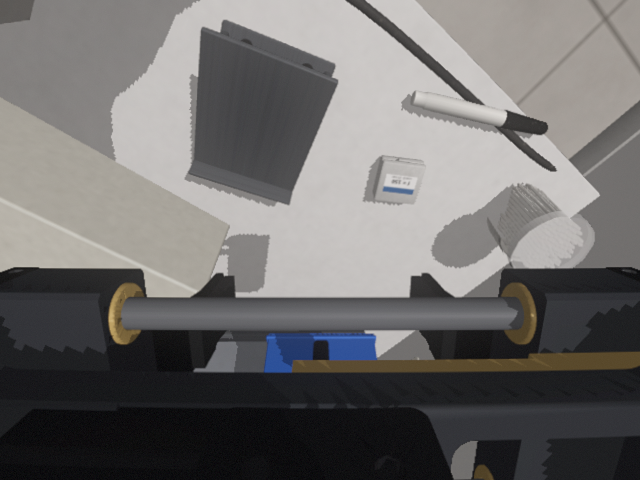

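```bash
python3 - <<'E'
from h import *
S=get_image("scene");T=get_image("top")
for pt in (0,3):
  Rr=Ry(pt);tip=np.array([-8,55,164.]);o=tip-Rr@[68,0,63]
  for l in ((45,-55,92),(-45,-55,0),(-45,55,0),(-45,-55,46),(-93,0,84)): print(pt,l,"S",proj(S,rackW(o+Rr@np.array(l,float))).round(1),"T",proj(T,rackW(o+Rr@np.array(l,float))).round(1))
E
```

```text
0 (45, -55, 92) S [359.4 222.5] T [313.  167.8]
0 (-45, -55, 0) S [347.8 278.1] T [334.  208.6]
0 (-45, 55, 0) S [300.  269.6] T [296.7 232.7]
0 (-45, -55, 46) S [348.6 259.9] T [334.1 203.8]
0 (-93, 0, 84) S [316.7 251. ] T [325.8 228.9]
3 (45, -55, 92) S [359.5 221.7] T [312.6 167.1]
3 (-45, -55, 0) S [347.6 276.6] T [334.8 209. ]
3 (-45, 55, 0) S [299.5 268.1] T [297.2 233.2]
3 (-45, -55, 46) S [348.6 257.6] T [334.3 203.4]
3 (-93, 0, 84) S [316.9 247.1] T [325.5 227.6]
```

```bash
python3 - <<'E'
from h import *
p,R=pose(observe())
for t in ([420,170,260],[340,300,300]): print(delta(p,R,t,R))
E
```

```text
[-16.8, 111.3, -43.0, 0.0, 0.0, 0.0]
[-44.8, 263.4, -74.3, 0.0, 0.0, 0.0]
```

Call:
{"op": "step_arm", "data": {
  "motion": [
    [[0,35,-10,0,0,0,-1],[0,75,-25,0,0,0,-1],[-10,111,-40,0,0,0,-1],[-20,150,-50,0,0,0,-1],[-27,190,-60,0,0,0,-1],[-35,230,-67,0,0,0,-1],[-45,263,-74,0,0,0,-1],[-45,263,-74,0,0,0,-1],[-45,263,-74,0,0,0,-1]]
  ]
}}

```text
time_s: 16.7
tcp_pos: [339.5, 301.4, 300.0]
tcp_rot: [-0.873, 2.615, 0.178]
contact_force: [0.0, -0.7, -0.7]
gripper_width: 1.002
```

```bash
python3 f.py; python3 - <<'E'
from h import *
for n in ("scene","top"):
    im=get_image(n); cv2.imwrite(f"pics/{n}17.png",im["color"][:,:,::-1])
crop("pics/scene17.png",290,195,370,290,"pics/s17c.png")
crop("pics/top17.png",250,160,340,250,"pics/t17c.png")
E
```

```text
t 16.7 bin(rack) [-222.9  320.8  238.5] yaw,pitch,roll [ 0.25 14.5   0.06] tip [-141.3  321.1  282.5] F [ 0.  -0.7 -0.7] M [-0.25  0.35 -0.01] w 1.002 q [-0.93 -0.4   0.02  2.07  0.12  1.09  1.27]
F rack [-0.4 -0.6 -0.7] M rack [ 0.01  0.43 -0.01]
grip in rack [-285.7  319.9  317.5]
```

View pics/s17c.png

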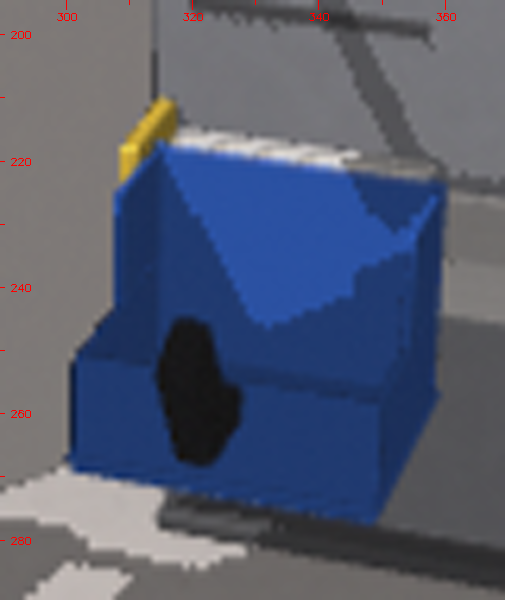

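View pics/t17c.png

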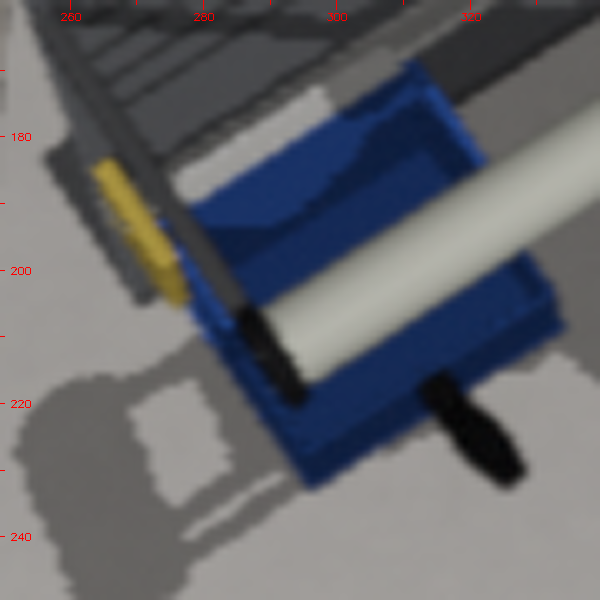

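View pics/top17.png

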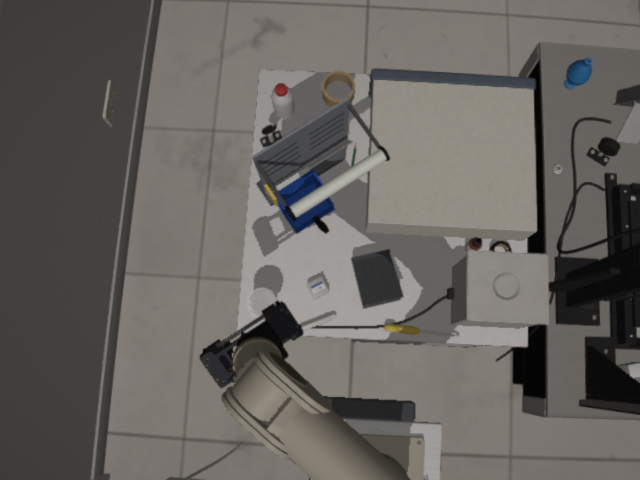

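The bin hangs level with its left wall meeting the yellow stop at about top (277,200), no gap visible. Its corners match the hung pose within about 1 px. The lens box and tub are in place, and the pen was untouched. Handing in.

```bash
python3 -c "
from station import close_job
print(close_job())"
```

```text
the job is handed in; nothing more can be done
None
```

The bin is hanging on the rack, level, with its left side against the yellow end stop. The arm is clear, and I handed the job in at about 16.8 s. No verdict is reported.

**What I did:** I gripped the black handle, lifted the bin straight up, and carried it nose-up by about 10°. I passed the strip over the rail, brought the bin almost level and lowered it behind the rail. It came down about 2–4° nose-up and levelled as it seated. I then slid it left until it met the stop, released it and backed away.

**Last checks:**
- **Seated:** Before release, contact forces of about 17 N up and outward showed the strip down on the rail and the feet on the panel. Afterwards the bin's corners matched the fully hung, level pose within about 1 px (roughly 2 mm) in both fixed cameras.
- **End stop:** The push left met about 7 N, and no gap shows in the top view. The lamp arm hides part of that contact.
- **Bystanders:** The lens box and tub are in place. The marker is partly hidden by the gripper in the last picture; the wrist picture just before shows it undisturbed.
- **Rack and lamp:** I saw no sign of the gripper or arm touching either.

**What went wrong or disagreed:**
- **Early contact:** When I first levelled the bin, its rear feet lightly touched the rail's underside (a few N) and it turned about 2° in the grip. I backed out a few mm and lowered it.
- **Joint 7:** It reached 2.55 of its 2.6 limit, so I turned the tool back about 4.5° for the last part of the descent.
- **Position model:** My estimate of the bin's position was off by 2–3 mm in x and about 2–3° in pitch near the end. I relied on contact forces for the final seating.

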